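# Change over the handle-drilling jig and put the files away

### The arm

A 6-joint arm with a two-finger parallel gripper is mounted at the origin on the work surface. World frame = base frame: x ahead of the robot, y to its left, z up, the work surface at z = 0. Lengths are in m, angles in rad, forces in N, time in s.
With the tool pointing down it reaches from about 0.325 to 0.775 m from the base axis. Payload 5.5 kg.
Tool frame: the origin (TCP) lies midway between the tips of the shut fingers; the grasp point (between the pads) lies 19 mm behind it; z points along the fingers, y is the line along which they close (so a half turn about z gives the same grasp; the last joint's range is limited). The gripper opens to 88 mm and grips with 3 to 60 N. Pads are 20 mm wide; open, the fingers measure 115 mm over their backs; the gripper's body (75 mm by 178 mm) begins 61 mm behind the grasp point.
Start: joints at [-1.397, 0.091, 1.231, -0, 1.82, -0.057], TCP at [0.137, -0.584, 0.223] pointing down, gripper open.
Joint ranges: [-2.87, 2.87], [-0.86, 2.18], [0.17, 2.46], [-1.51, 4.65], [0.06, 2.69], [-2.65, 2.65]. Speed limits (rad/s): [2.57, 2.57, 3.01, 3.14, 3.14, 3.14].

### API

Orientations are given as a unit quaternion [w, x, y, z].
In Python, from rig import bot gives the robot as it stands.
- The arm moves only by the tool send_rows, never from a script. Its argument "commands" is a list that holds one entry, the list of rows, each a list of 7 numbers: the turn, a rotation vector about the tool's x, y, z in units of 6 degrees (1.0 is 6 degrees), then the shift along the tool's x, y, z in m, then the opening, from 0 (shut) to 1 (fully open). In form: [[[wx, wy, wz, tx, ty, tz, grip], ...]]. A call has 1 to 12 rows; each row shifts and turns the commanded pose from where the row before left it, along the tool's axes as they then stand; what a row does not reach is not made up. A row lasts 1/8 s, in which the tool goes at most 62.5 mm and 10.7 degrees, less where a joint would pass 70% of its speed; a pose out of reach is approached as far as the arm can. A call is refused whole if a number of a shift passes 0.0625 or a number of a turn 1, either way. A call with a gripper value outside its range is refused whole. The fingers move at their own pace and stop on an object; the grip force is fixed at half the most. Time passes only in rows, so rows that do not move let the fingers close. It gives the time, the measured TCP pose, the force, the opening and the grip force at its end, in the units of the state.
- bot.read_state(): the state, without advancing time (a new reading comes with each control period).
- bot.snapshot(name): name is "scene" or "top" or "wrist"; returns a dict with "image" (400x640x3 uint8, red, green, blue), "vfov" (degrees; the focal length in pixels is half the picture's height over the tangent of half this angle, whatever the lens; pixels are square), "cx", "cy" (the principal point, pixels), "dist" ([k1, k2, p1, p2, k3] as OpenCV has them; the pictures are not rectified), "rvec" (rotation vector, rad) and "tvec" (3), from world to camera coordinates, as OpenCV has them. Camera axes: x right, y down, z forward; pixel columns grow to the right and rows downward; lengths in m; the calibration is good to about 2 mm. A picture is of the moment at which its call begins. There is no depth.
- bot.job_done(): hands the job in; it is judged then, once.
The state is a dict: "clock": time; "q": joint angles; "joint_velocities": joint speeds; "joint_torque": joint torques, N m; "tool_pos": TCP position; "orientation": TCP orientation; "wrist_force": force on the tool from outside, world axes, zero at the start; "torque": the same for the moment, N m; "gripper_width": finger opening in m; "finger_force": force on a finger pad.
Only numpy, scipy, OpenCV 4.12 (cv2) and the standard library are available. Lean on these libraries where they do the work, as an engineer would, in place of code of your own. Each camera call takes 0.05 s, during which the arm holds its last target. There are 200 camera calls.

### The job

Change over the drilling jig for the next knife handle: swing its hinged leaf open, move the drilled orange-brown block out of the pocket and lay it flat in the blue tray, seat the green block fully home and square in the pocket, then swing the leaf fully closed over it. Also clear the loose files off the bench, standing every one in the grey file pot with the blade down and the handle up. Leave everything else on the bench where it is.

Things in the scene. Friction and masses are not known exactly. Their poses are not given: they have to be found in the camera images.
- jig: Drilling jig screwed to the bench: aluminium base 78 x 190 x 10 mm. Origin on the bench under the pocket's centre; z up, y along the pocket towards the hinge end, x across. Pocket 123 x 43 mm, floor 10 mm above the bench; walls 12 mm high, 10 mm thick (tops at 22 mm); the long walls have a 56 mm gap at mid-length for fingers. Two hinge lugs at the +y end rise to 48 mm
- pocket (a point): Centre of the pocket's floor, 10 mm above the bench; axes as the jig's
- leaf (a joint): The jig's hinged steel leaf (drill guide, 34 mm wide, 8 mm thick, two brass bushes) with a red U-shaped handle at its free end. In rad: 0 = closed, level, 1 mm above a seated block; 1.57 = upright; 1.85 = stop. Stiff friction hinge: stays where it is left at any angle; about 2.5 N at the handle moves it
- leaf_bar (a point): Middle of the leaf handle's cross bar: round, 10 mm thick, along the jig's x; 44 mm free between the two arms that carry it, 37 mm between it and the leaf. It moves on a circle of 190 mm about the hinge axis; closed, it is 40 mm above the bench, 110 mm from the pocket's centre on the jig's -y side, clear of the base; it rises as the leaf opens
- leaf_hinge (a point): Point on the leaf's hinge axis, which runs along the jig's x: 80 mm from the pocket's centre on the jig's +y side, 40 mm above the bench
- drilled: The drilled handle block: orange-brown wood, 120 x 40 x 25 mm, about 120 g, two dark pin holes in the top. Starts seated in the jig under the leaf. Origin at its centre, x along its length, y across its width, z up
- fresh: The fresh handle block, green, not drilled, same size: 120 x 40 x 25 mm, about 120 g; lies flat on the bench. Origin at its centre, x along its length, y across its width, z up. Either end may go either way round in the jig
- tray: Shallow open blue tray for finished blocks, fixed: 210 x 140 x 30 mm outside, walls and floor 4 mm. Origin at the centre of its underside, x along its long side, z up
- pot: Round grey steel file pot, screwed to the bench: 64 mm outside diameter, 100 mm high, wall 3 mm (58 mm inside), floor 5 mm thick. Origin at the centre of its underside, z up
- file1: Small hand file, red handle (may be absent), lying on the bench. Square handle 75 x 14 x 14 mm; steel blade 90 mm long, 8 x 4 mm; 165 mm over all, 45 g, centre of mass about 14 mm bladewards of the handle's centre. Origin at the handle's centre on the axis (7 mm above the bench when lying); x along the file towards the blade tip
- file1_blade (a point): Point on the blade's axis of the file with the red handle: 60 mm from the handle's centre, 22.5 mm past the handle's end, 67.5 mm from the tip
- file2: Small hand file, yellow handle (may be absent), lying on the bench. Square handle 75 x 14 x 14 mm; steel blade 90 mm long, 8 x 4 mm; 165 mm over all, 45 g, centre of mass about 14 mm bladewards of the handle's centre. Origin at the handle's centre on the axis (7 mm above the bench when lying); x along the file towards the blade tip
- file2_blade (a point): Point on the blade's axis of the file with the yellow handle: 60 mm from the handle's centre, 22.5 mm past the handle's end, 67.5 mm from the tip
- file3: Small hand file, orange handle (may be absent), lying on the bench. Square handle 75 x 14 x 14 mm; steel blade 90 mm long, 8 x 4 mm; 165 mm over all, 45 g, centre of mass about 14 mm bladewards of the handle's centre. Origin at the handle's centre on the axis (7 mm above the bench when lying); x along the file towards the blade tip
- file3_blade (a point): Point on the blade's axis of the file with the orange handle: 60 mm from the handle's centre, 22.5 mm past the handle's end, 67.5 mm from the tip
- file4: Small hand file, blue handle (may be absent), lying on the bench. Square handle 75 x 14 x 14 mm; steel blade 90 mm long, 8 x 4 mm; 165 mm over all, 45 g, centre of mass about 14 mm bladewards of the handle's centre. Origin at the handle's centre on the axis (7 mm above the bench when lying); x along the file towards the blade tip
- file4_blade (a point): Point on the blade's axis of the file with the blue handle: 60 mm from the handle's centre, 22.5 mm past the handle's end, 67.5 mm from the tip
- purple_blank: Spare purple handle blank, 120 x 40 x 25 mm, on the bench, to be left alone; origin at its centre, x along its length
- blue_blank: Spare blue handle blank, 120 x 40 x 25 mm, on the bench, to be left alone; origin at its centre, x along its length
- hammer: Hammer, orange handle, 270 mm long, lying at the right of the bench; to be left alone
- glue: Glue bottle, white with orange cap, 52 mm diameter, 140 mm high, standing; origin under its centre; to be left alone
- tape: Roll of masking tape, 90 mm diameter, 25 mm high, lying flat; origin under its centre; to be left alone
- sanding_block: Cork sanding block 100 x 60 x 35 mm; origin under its centre; to be left alone
- chuck_key: Drill chuck key, dark steel, T-shaped, 70 mm long, 18 mm high; to be left alone

How it is judged:
By the outcome, as a careful person would: the job done as asked, in the order asked, and still so for the second after the job is handed in, with the robot touching nothing.
Of file1, file2, file3, file4 only 2 to 4 are there at a start; the rules pass over those that are not, and their reading is None.
At some moment in a run one of file1, file2, file3, file4, fresh may be knocked a few centimetres aside while the robot is not near it.
Once in a run the grip may slacken for a moment while it holds something.
It also fails if it takes over 210 s, if anything falls off the work surface, if the arm or the gripper's body presses on something with over 40 N, if the wrist force passes 120 N, or if a joint passes its speed limit or range.

## Working session

There is one attempt and no reset: what is moved stays moved. The work goes in short steps, Python scripts to look and compute and a tool call to move; the robot and the scene stay as the last step left them, time stands still between calls to the robot, and variables do not carry over. Pictures are saved under pics/ and viewed, at most 16 in all, crops included, and the job is handed in when it is done.

Besides the shell and the picture viewer there is one more tool, called as name([rows], argument=value, ...), one row to a line, values as JSON. send_rows: Moves the arm, as the interface text tells. Its arguments: {"type":"object","properties":{"commands":{"type":"array","items":{"type":"array","items":{"type":"array","items":{"type":"number"}}}}},"required":["commands"]}

```bash
ls; mkdir -p pics; cat > h.py <<'E'
import numpy as np, cv2
from rig import bot
from scipy.spatial.transform import Rotation as R
def snap(n,save=None):
    s=bot.snapshot(n); s['image']=np.asarray(s['image'])
    if save: cv2.imwrite(f'pics/{save}.png',s['image'][:,:,::-1])
    return s
def K(s):
    h=s['image'].shape[0]; f=h/2/np.tan(np.radians(s['vfov'])/2)
    return np.array([[f,0,s['cx']],[0,f,s['cy']],[0,0,1.]])
def ray(s,uv,z):
    """pixels -> world points on plane z"""
    uv=np.asarray(uv,float).reshape(-1,1,2)
    p=cv2.undistortPoints(uv,K(s),np.array(s['dist'],float)).reshape(-1,2)
    M=cv2.Rodrigues(np.array(s['rvec'],float))[0]; t=np.array(s['tvec'],float).ravel()
    d=np.c_[p,np.ones(len(p))]@M; c=-M.T@t
    return c+d*((z-c[2])/d[:,2])[:,None]
def proj(s,P):
    return cv2.projectPoints(np.asarray(P,float).reshape(-1,1,3),np.array(s['rvec'],float),np.array(s['tvec'],float),K(s),np.array(s['dist'],float))[0].reshape(-1,2)
def st():
    s=bot.read_state(); r=R.from_quat(np.array(s['orientation'])[[1,2,3,0]])
    return s,np.array(s['tool_pos']),r
E
python3 - <<'E'
from h import *
for n in('scene','top'):
    s=snap(n,n+'0'); print(n,s['vfov'],s['dist'],s['rvec'],s['tvec'])
s,p,r=st(); print(p,r.as_matrix().round(3),s['gripper_width'])
E
```

```text
pics
scene 53.8168174274295 [-0.09636811  0.          0.          0.          0.        ] [ 1.00502889  2.56849667 -0.9325041 ] [ 0.46814207 -0.23281162  1.58607771]
top 49.74931986003048 [-0.00514861  0.          0.          0.          0.        ] [ 2.13859508 -2.12486459  0.23096025] [-0.08820875  0.57932376  1.17267935]
[ 0.13719861 -0.58384566  0.22162124] [[ 0.973  0.229 -0.   ]
 [ 0.229 -0.973  0.002]
 [ 0.    -0.002 -1.   ]] 0.08766801018490596
```

View pics/top0.png

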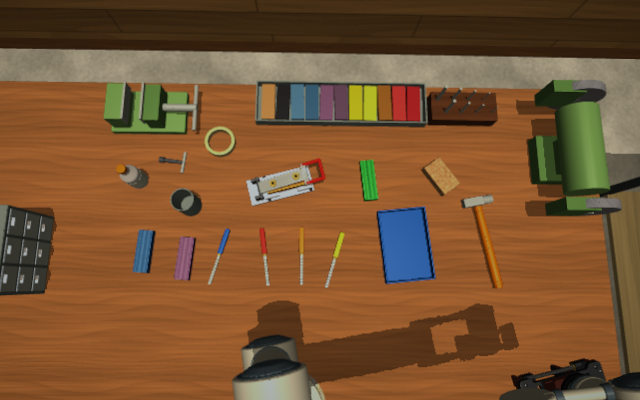

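View pics/scene0.png

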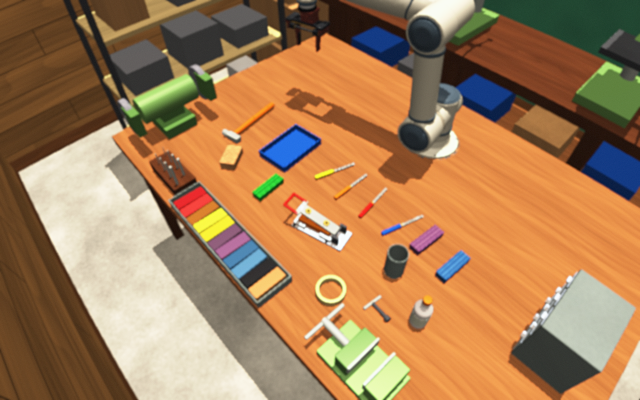

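The top view shows all four files: blue (218,255), red (264,257), orange (301,257), yellow (335,260). The jig is at (285,184) with its red handle at (315,168) and the hinge to the left. The pot is at (185,202), the tray at (406,245) and the green block at (369,180). The scene view agrees.

```bash
cat >> h.py <<'E'
def mask(s,h0,h1,smin=100,vmin=60,roi=None,vmax=255):
    hsv=cv2.cvtColor(s['image'],cv2.COLOR_RGB2HSV)
    if h0<=h1: m=cv2.inRange(hsv,(h0,smin,vmin),(h1,255,vmax))
    else: m=cv2.inRange(hsv,(h0,smin,vmin),(180,255,vmax))|cv2.inRange(hsv,(0,smin,vmin),(h1,255,vmax))
    if roi:
        k=np.zeros_like(m); x0,y0,x1,y1=roi; k[y0:y1,x0:x1]=1; m=m*k
    return m
def big(m):
    c=max(cv2.findContours(m,cv2.RETR_EXTERNAL,cv2.CHAIN_APPROX_NONE)[0],key=cv2.contourArea)
    return c.reshape(-1,2)
def rect(s,m,z):
    P=ray(s,big(m),z)[:,:2]
    (c,wh,a)=cv2.minAreaRect((P*1000).astype(np.float32))
    b=cv2.boxPoints((c,wh,a))
    e=b[1]-b[0]; f=b[2]-b[1]; l=e if np.hypot(*e)>np.hypot(*f) else f
    return np.array(c)/1000,sorted(wh),np.degrees(np.arctan2(l[1],l[0]))
E
python3 - <<'E'
from h import *
s=snap('top')
hsv=cv2.cvtColor(s['image'],cv2.COLOR_RGB2HSV)
for n,u,v in [('blueh',223,238),('redh',263,238),('orh',301,238),('yelh',339,242),('wood',301,300),('green',369,180),('bar',320,172),('tray',406,245),('pot',185,200),('drilled',300,183),('blade',267,270)]: print(n,hsv[v,u])
for n,a in dict(yellow=(22,34,150,120,(320,225,350,262),.014),blue=(100,125,120,50,(205,225,235,260),.014),red=(172,4,180,100,(255,222,272,262),.014),orange=(12,20,200,180,(292,222,310,262),.014),fresh=(50,70,100,50,(350,150,390,210),.025),bar=(172,4,180,100,(300,150,335,190),.04),tray=(100,125,120,50,(370,200,440,290),.03)).items():
    m=mask(s,*a[:5])
    try: print(n,rect(s,m,a[5]),m.astype(bool).sum())
    except Exception as e: print(n,e)
print('pot',ray(s,[[185,199],[172,199],[200,199]],.1),'jig lefts',ray(s,[[250,192]],.02))
cv2.imwrite('pics/topc.png',cv2.resize(s['image'][140:300,160:360,::-1],(800,640))[:600])
E
```

```text
blueh [107 190 157]
redh [  2 199 182]
orh [ 19 204 181]
yelh [ 31 198 188]
wood [ 13 182 167]
green [ 61 179 151]
bar [  6 217 120]
tray [108 181 166]
pot [ 38  32 127]
drilled [ 18 201 171]
blade [ 28  31 125]
yellow (array([ 0.45057507, -0.15118597]), [14.96386432647705, 77.97632598876953], np.float32(-16.972752)) 139
blue (array([0.46028851, 0.18018683]), [11.944632530212402, 70.40596008300781], np.float32(-16.066153)) 104
red (array([0.46197342, 0.0675694 ]), [12.163424491882324, 68.18598175048828], np.float32(7.493482)) 104
orange (array([ 0.46567908, -0.04275341]), [5.815586566925049, 66.58171844482422], np.float32(0.6325055)) 53
fresh (array([ 0.6423573 , -0.23983908]), [40.50872039794922, 119.66532135009766], np.float32(5.7123084)) 532
bar (array([ 0.66438757, -0.07733417]), [54.25226593017578, 64.80189514160156], np.float32(15.611565)) 147
tray (array([ 0.45290659, -0.34296603]), [139.56753540039062, 207.5562286376953], np.float32(5.776983)) 3397
pot [[0.56560735 0.27373295 0.1       ]
 [0.56529655 0.30893418 0.1       ]
 [0.56596641 0.23306191 0.1       ]] jig lefts [[0.60329712 0.10822148 0.02      ]]
```

View pics/topc.png

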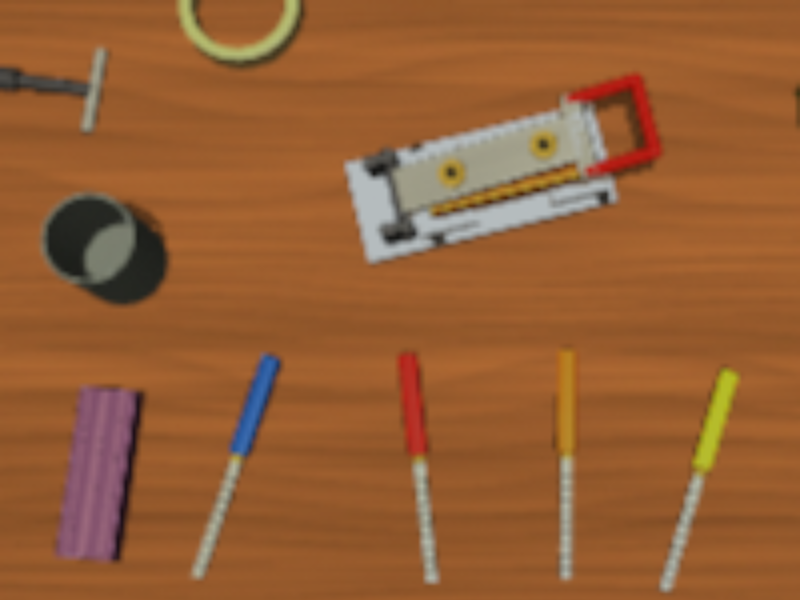

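The crop shows the jig base corners at about (347,162), (370,262) and (617,200), and the bar ends at (640,77) and (658,157). The leaf is closed. All four file blades point towards the robot.

```bash
cat >> h.py <<'E'
def plan(target,yaw):
    """tool-down: yaw = world angle (deg) of tool x axis. prints delta yaw (tool units, about tool z) and tool-frame shift after the turn"""
    s,p,r=st(); M=r.as_matrix(); y0=np.degrees(np.arctan2(M[1,0],M[0,0]))
    T=np.array([[np.cos(np.radians(yaw)),np.sin(np.radians(yaw)),0],[np.sin(np.radians(yaw)),-np.cos(np.radians(yaw)),0],[0,0,-1]])
    rv=(r.inv()*R.from_matrix(T)).as_rotvec()
    print('now',p.round(4),'yaw %.2f'%y0,'turn units',(np.degrees(rv)/6).round(3),'shift after',(T.T@(np.array(target)-p)).round(4),'shift before',(M.T@(np.array(target)-p)).round(4),'w',round(s['gripper_width'],4),'t',s['clock'])
E
python3 - <<'E'
from h import *
s=snap('top')
g=lambda P:np.array(P)/4.+[160,140]
B=ray(s,g([(347,162),(370,262),(617,200)]),.01); print(B.round(4))
a=B[0]-B[1]; b=B[1]-B[2]; print(np.linalg.norm(a),np.linalg.norm(b),np.degrees(np.arctan2(b[1],b[0])))
bar=ray(s,g([(640,77),(658,157)]),.04); print(bar,bar.mean(0))
print('centre',(B[0]+B[2])/2)
print('q',bot.read_state()['q'])
plan([.6,-.02,.3],10)
E
```

```text
[[ 0.6402  0.1203  0.01  ]
 [ 0.5649  0.1009  0.01  ]
 [ 0.6132 -0.0805  0.01  ]]
0.0777444646801159 0.18767071188955634 104.90839515055492
[[ 0.69942443 -0.09635362  0.04      ]
 [ 0.63911339 -0.10961717  0.04      ]] [ 0.66926891 -0.1029854   0.04      ]
centre [0.62668671 0.01991912 0.01      ]
q [-1.39671360e+00  9.15942591e-02  1.23143649e+00 -1.85139756e-05
  1.81976266e+00 -5.66964276e-02]
now [ 0.1372 -0.5839  0.2219] yaw 13.22 turn units [-0.011 -0.     0.537] shift after [ 0.5537 -0.475  -0.0781] shift before [ 0.5795 -0.4432 -0.0775] w 0.0876 t 0.2
```

send_rows([
  [[0,0,-0.02,0.025,-0.018,-0.0033,1],[0,0,-0.02,0.025,-0.018,-0.0033,1],[0,0,-0.02,0.025,-0.018,-0.0033,1],[0,0,-0.02,0.025,-0.018,-0.0033,1],[0,0,-0.02,0.025,-0.018,-0.0033,1],[0,0,-0.02,0.025,-0.018,-0.0033,1],[0,0,-0.02,0.025,-0.018,-0.0033,1],[0,0,-0.02,0.025,-0.018,-0.0033,1],[0,0,-0.02,0.025,-0.018,-0.0033,1],[0,0,-0.02,0.025,-0.018,-0.0033,1],[0,0,-0.02,0.025,-0.018,-0.0033,1],[0,0,-0.02,0.025,-0.018,-0.0033,1]],
])

```text
clock: 1.7
tool_pos: [0.3771, -0.3016, 0.2622]
orientation: [-0.0, 0.992, 0.128, -0.0]
wrist_force: [-0.6, 0.3, 0.0]
gripper_width: 0.088
finger_force: 0.0
```

send_rows([
  [[0,0,0,0.025,-0.018,-0.0033,1],[0,0,0,0.025,-0.018,-0.0033,1],[0,0,0,0.025,-0.018,-0.0033,1],[0,0,0,0.025,-0.018,-0.0033,1],[0,0,0,0.025,-0.018,-0.0033,1],[0,0,0,0.025,-0.018,-0.0033,1],[0,0,0,0.025,-0.018,-0.0033,1],[0,0,0,0.025,-0.018,-0.0033,1],[0,0,0,0.025,-0.018,-0.0033,1],[0,0,0,0.025,-0.018,-0.0033,1],[0,0,0,0.025,-0.018,-0.0033,1],[0,0,0,0,0,0,0.4]],
])

```text
clock: 3.2
tool_pos: [0.5933, -0.0398, 0.2977]
orientation: [-0.0, 0.992, 0.129, -0.001]
wrist_force: [-0.4, 0.1, -0.4]
gripper_width: 0.0814
finger_force: 0.0
```

```bash
python3 - <<'E'
from h import *
s=snap('wrist','w0'); plan([.64,0,.3],14.7); print(bot.read_state()['q'],s['vfov'],s['dist'])
M=cv2.Rodrigues(np.array(s['rvec'],float))[0]; c=-M.T@np.array(s['tvec'],float).ravel()
_,p,r=st(); print('cam in tool',r.inv().apply(c-p), r.inv().apply(M[2]))
E
```

```text
now [ 0.5927 -0.0408  0.2979] yaw 14.74 turn units [-0.002  0.011  0.007] shift after [ 0.0561 -0.0275 -0.0021] shift before [ 0.0561 -0.0274 -0.0022] w 0.0773 t 3.25
[-1.25867628e-01  1.06057414e-01  1.08046169e+00 -2.88564204e-04
  1.95623250e+00  1.18750986e+00] 71.5710676719022 [-0.04504464  0.          0.          0.          0.        ]
cam in tool [ 0.07245273 -0.00136969 -0.16157151] [-2.65552723e-01  5.58363388e-04  9.64096177e-01]
```

View pics/w0.png

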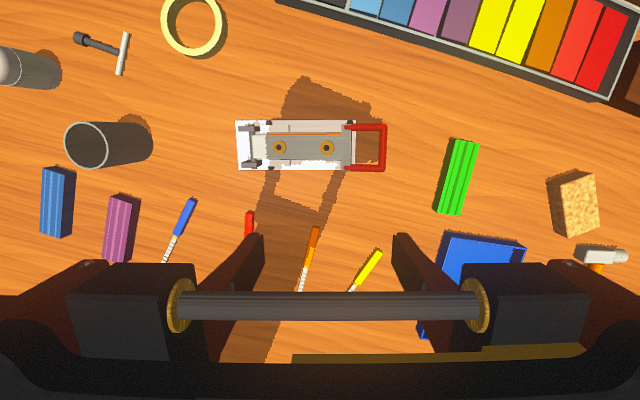

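The wrist view shows the jig around (300,146), with the red U-handle's bar at about (381,147). Pot rim, fresh block and files are all visible too.

```bash
python3 - <<'E'
from h import *
s=snap('wrist')
m=mask(s,172,8,150,60,(335,110,400,180)); c=big(m); 
P=ray(s,c,.042); print('handle rect',rect(s,m,.042))
# jig frame coords along -y' dir
th=np.radians(14.7); X=np.array([np.cos(th),np.sin(th)]); Y=np.array([-X[1],X[0]])
yy=P[:,:2]@Y; xx=P[:,:2]@X; print('y range',yy.min(),yy.max(),'x',xx.min(),xx.max())
# edge of bar outer: angle by fit
e=P[yy<yy.min()+.003][:,:2]; v=np.polyfit(e@X,e@Y,1); print('bar edge slope deg',np.degrees(np.arctan(v[0])))
xm=(xx.min()+xx.max())/2; bc=xm*X+(yy.min()+.005)*Y; print('bar centre',bc,'pocket',bc+.11*Y)
# aluminium base
hsv=cv2.cvtColor(s['image'],cv2.COLOR_RGB2HSV); k=cv2.inRange(hsv,(0,0,190),(180,60,255)); k[:110]=0;k[180:]=0;k[:,:225]=0;k[:,360:]=0
print('base',rect(s,cv2.morphologyEx(k,cv2.MORPH_CLOSE,np.ones((25,25),np.uint8)),.01))
plan([*bc,.12],14.7+90)
plan([*bc,.12],14.7-90)
E
```

```text
handle rect (array([ 0.65268359, -0.08058218]), [62.602195739746094, 69.9482192993164], np.float32(15.401043))
y range -0.2749847414308472 -0.21190572736492602 x 0.5761385708002724 0.645988516430726
bar edge slope deg 0.8961883496275845
bar centre [ 0.65957283 -0.10608531] pocket [6.31659460e-01 3.14147516e-04]
base (array([0.62699292, 0.02269469]), [77.20631408691406, 189.1046142578125], np.float32(-74.915825))
now [ 0.5924 -0.0415  0.2981] yaw 14.68 turn units [-7.0000e-03  8.0000e-03 -1.5003e+01] shift after [-0.0795  0.0486  0.1781] shift before [0.0488 0.0795 0.1781] w 0.0735 t 3.3
now [ 0.5924 -0.0415  0.2981] yaw 14.68 turn units [8.0000e-03 7.0000e-03 1.4997e+01] shift after [ 0.0795 -0.0486  0.1781] shift before [0.0488 0.0795 0.1781] w 0.0735 t 3.3
```

send_rows([
  [[0,0,-0.07,0.0042,0.0066,0.018,0.4],[0,0,0,0.0042,0.0066,0.018,0.4],[0,0,0,0.0042,0.0066,0.018,0.4],[0,0,0,0.0042,0.0066,0.018,0.4],[0,0,0,0.0042,0.0066,0.018,0.4],[0,0,0,0.0042,0.0066,0.018,0.4],[0,0,0,0.0042,0.0066,0.018,0.4],[0,0,0,0.0042,0.0066,0.018,0.4],[0,0,0,0.0042,0.0066,0.018,0.4],[0,0,0,0.0042,0.0066,0.018,0.4],[0,0,0,0.0042,0.0066,0.018,0.4],[0,0,0,0.0042,0.0066,0.018,0.4]],
])

```text
clock: 4.8
tool_pos: [0.6622, -0.105, 0.0813]
orientation: [0.0, 0.991, 0.131, -0.0]
wrist_force: [0.3, 0.2, -0.1]
gripper_width: 0.0352
finger_force: 0.0
```

```bash
python3 - <<'E'
from h import *
s=snap('wrist','w1'); plan([.6606,-.1058,.028],15.1)
E
```

```text
now [ 0.6613 -0.1054  0.0779] yaw 15.06 turn units [-0.015  0.035 -0.007] shift after [-0.0008  0.0002  0.0499] shift before [-0.0006  0.0002  0.0499] w 0.0348 t 4.85
```

View pics/w1.png

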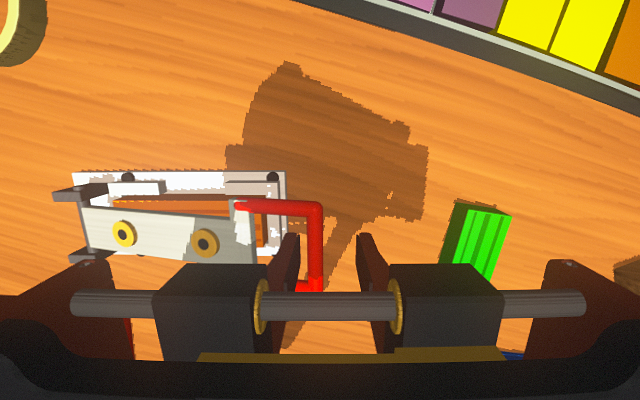

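The fingertips at (290,240) and (365,240) straddle the bar at about x=316, so I can go down and grip.

send_rows([
  [[0,0,0,0,0,0.01,0.4],[0,0,0,0,0,0.01,0.4],[0,0,0,0,0,0.01,0.4],[0,0,0,0,0,0.01,0.4],[0,0,0,0,0,0.01,0.4],[0,0,0,0,0,0,0],[0,0,0,0,0,0,0],[0,0,0,0,0,0,0],[0,0,0,0,0,0,0]],
])

```text
clock: 5.98
tool_pos: [0.6594, -0.0974, 0.0299]
orientation: [-0.006, 0.991, 0.133, -0.003]
wrist_force: [-6.5, 20.8, -4.8]
gripper_width: 0.0094
finger_force: 30.0
```

```bash
python3 - <<'E'
from h import *
f=np.linspace(0,1.75,25); a=-.19*np.diff(-np.cos(f)); b=-.19*np.diff(np.sin(f))
print(np.c_[a,b].round(4).tolist())
s,p,r=st(); print(p,s['gripper_width'],s['finger_force'],s['wrist_force'])
E
```

```text
[[-0.0005, -0.0138], [-0.0015, -0.0138], [-0.0025, -0.0136], [-0.0035, -0.0134], [-0.0045, -0.0131], [-0.0054, -0.0128], [-0.0063, -0.0123], [-0.0072, -0.0118], [-0.008, -0.0113], [-0.0088, -0.0107], [-0.0096, -0.01], [-0.0103, -0.0093], [-0.0109, -0.0085], [-0.0115, -0.0077], [-0.0121, -0.0068], [-0.0125, -0.0059], [-0.0129, -0.005], [-0.0133, -0.004], [-0.0135, -0.003], [-0.0137, -0.0021], [-0.0138, -0.0011], [-0.0139, -0.0], [-0.0138, 0.001], [-0.0137, 0.002]]
[ 0.65935517 -0.09743504  0.02989939] 0.00938412307409186 29.99888777732849 [-6.54321514 20.75216371 -4.79376038]
```

send_rows([
  [[0,0,0,0,-0.004,-0.001,0],[0,0,0,0,-0.0042,-0.001,0],[0,0,0,0,-0.0005,-0.0138,0],[0,0,0,0,-0.0015,-0.0138,0],[0,0,0,0,-0.0025,-0.0136,0],[0,0,0,0,-0.0035,-0.0134,0],[0,0,0,0,-0.0045,-0.0131,0],[0,0,0,0,-0.0054,-0.0128,0],[0,0,0,0,-0.0063,-0.0123,0],[0,0,0,0,-0.0072,-0.0118,0],[0,0,0,0,-0.008,-0.0113,0],[0,0,0,0,-0.0088,-0.0107,0]],
])

```text
clock: 7.48
tool_pos: [0.6396, -0.0366, 0.1441]
orientation: [-0.013, 0.99, 0.137, -0.015]
wrist_force: [-5.9, 36.9, -50.4]
gripper_width: 0.0089
finger_force: 30.0
```

```bash
python3 - <<'E'
from h import *
s=snap('scene','s1'); 
cv2.imwrite('pics/s1c.png',cv2.resize(s['image'][100:280,200:440,::-1],(800,600)))
s,p,r=st(); print(p,s['gripper_width'],s['finger_force'],s['wrist_force'])
E
```

```text
[ 0.63963332 -0.03598287  0.14602724] 0.00922902769593888 30.011603236198425 [ -9.5223355   38.42748242 -46.20665219]
```

View pics/s1c.png

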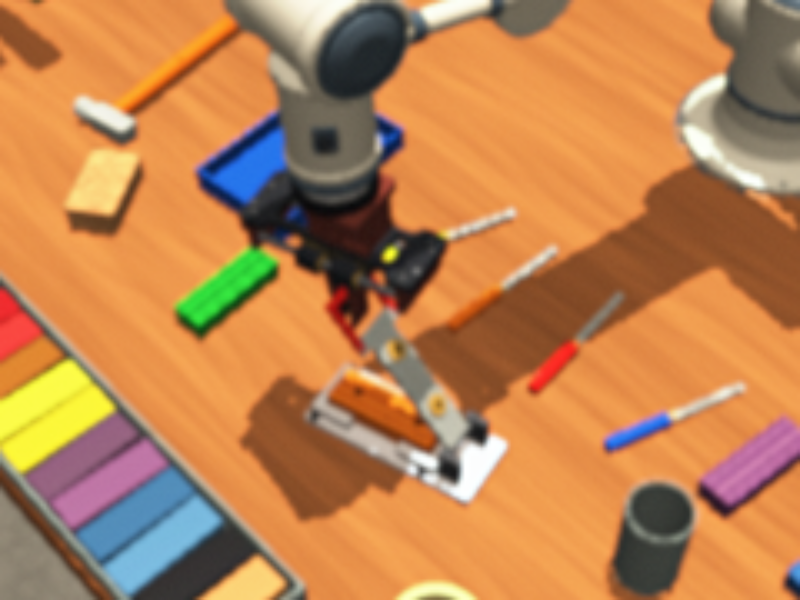

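```bash
python3 - <<'E'
from h import *
s=snap('top')
g=lambda P:np.array(P)/4.+[160,140]
L=ray(s,g([(380,162),(398,232)]),.046); print('lugs',L,L.mean(0))
print('bush far/near',ray(s,g([(452,172),(543,144)]),.046))
print('bar',ray(s,g([(640,77),(658,157)]),.044))
cv2.imwrite('pics/t1c.png',cv2.resize(s['image'][130:220,220:340,::-1],(800,600)))
E
```

```text
lugs [[0.63195929 0.0915314  0.046     ]
 [0.58060148 0.07708357 0.046     ]] [0.60628038 0.08430748 0.046     ]
bush far/near [[ 0.62506116  0.03948522  0.046     ]
 [ 0.64652452 -0.02588494  0.046     ]]
bar [[ 0.69826801 -0.09621948  0.044     ]
 [ 0.63815418 -0.10943967  0.044     ]]
```

View pics/t1c.png

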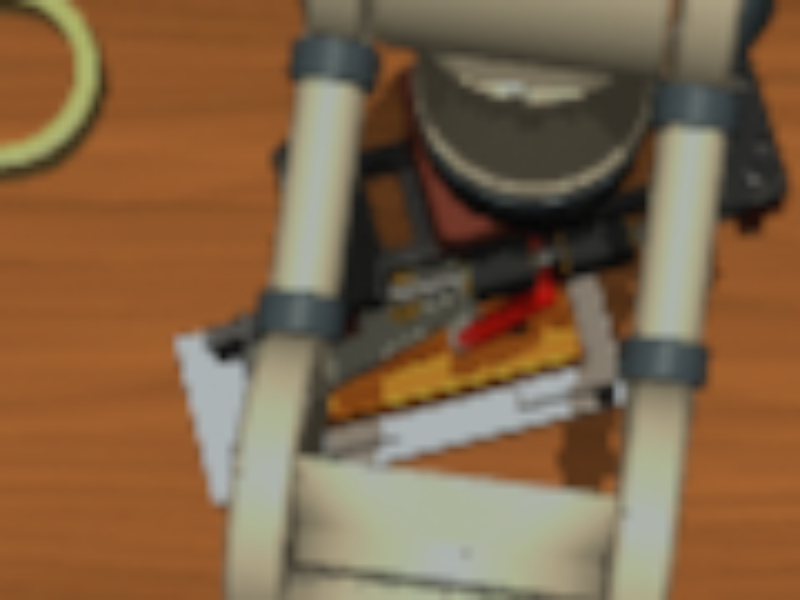

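The top crop shows the leaf partly open. One red arm runs from about (465,340) to (545,285), with the gripper at its upper end. I'll compute the actual leaf angle from this.

```bash
python3 - <<'E'
from h import *
s=snap('top'); w=snap('scene')
X=np.array([.9655,.2605,0]);Y=np.array([-.2605,.9655,0]); H=np.array([.6063,.0843,.04])
def plane(s,uv,xoff):
    a=ray(s,[uv],0)[0]; b=ray(s,[uv],.3)[0]
    k=(xoff-(a-H)@X)/((b-a)@X); P=a+k*(b-a); return ((P-H)@Y).round(4),P[2].round(4)
for xo in(-.022,-.03):
    print('top arm base',plane(s,(289.8,181),xo),'arm bar end',plane(s,(301.7,172.7),xo))
sc=lambda u,v:(200+u*.3,100+v*.3)
for xo in(.022,.03): print('scene arm',plane(w,sc(360,345),xo),plane(w,sc(335,297),xo))
st_=st(); p=st_[1]; print(p,((p-H)@X,(p-H)@Y,p[2]),st_[0]['wrist_force'],st_[2].as_matrix()[:,2],st_[0]['q'])
E
```

```text
top arm base (np.float64(-0.0943), np.float64(0.1391)) arm bar end (np.float64(-0.1275), np.float64(0.196))
top arm base (np.float64(-0.0934), np.float64(0.1729)) arm bar end (np.float64(-0.1257), np.float64(0.2281))
scene arm (np.float64(-0.1022), np.float64(0.1389)) (np.float64(-0.127), np.float64(0.1914))
scene arm (np.float64(-0.0965), np.float64(0.1511)) (np.float64(-0.121), np.float64(0.203))
[ 0.63995609 -0.03718231  0.14539922] (np.float64(0.0008488130369346564), np.float64(-0.12605857853438185), np.float64(0.14539922491141286)) [ -7.28710448  37.01297787 -44.49364204] [-0.03064065  0.02096607 -0.99931055] [-0.12045239  0.2302149   1.2137348   0.01735423  1.73056805  1.17784883]
```

send_rows([
  [[0,0,0,0,-0.007,0.006,0],[0,0,0,0,-0.0065,0.006,0],[0,0,0,0,0,0,0],[0,0,0,0,0,0,0.4],[0,0,0,0,0,0,0.4],[0,0,0,0,0,0,0.4],[0,0,0,0,0,0,0.4]],
])

```text
clock: 8.55
tool_pos: [0.6439, -0.0374, 0.15]
orientation: [0.0, 0.991, 0.131, 0.001]
wrist_force: [0.4, -0.8, 0.9]
gripper_width: 0.0351
finger_force: 0.2
```

```bash
cat >> h.py <<'E'
X=np.array([.9655,.2605,0]);Y=np.array([-.2605,.9655,0]); H=np.array([.6063,.0843,.04])
def plane(s,uv,xoff):
    a=ray(s,[uv],0)[0]; b=ray(s,[uv],.3)[0]
    k=(xoff-(a-H)@X)/((b-a)@X); P=a+k*(b-a); return ((P-H)@Y).round(4),P[2].round(4)
def jig():
    s,p,r=st(); print('jig XY,z',((p-H)@X).round(4),((p-H)@Y).round(4),p[2].round(4),'F',np.round(s['wrist_force'],1),'w',round(s['gripper_width'],4),'ff',round(s['finger_force'],1),'z axis',r.as_matrix()[:,2].round(3),'t',s['clock'])
E
python3 - <<'E'
from h import *
jig(); w=snap('wrist','w2'); s=snap('scene'); 
m=mask(s,172,8,150,60,(285,180,330,215)); c=big(m); print(c[:,0].min(),c[:,0].max(),c[:,1].min(),c[:,1].max(),'leftmost',c[c[:,0].argmin()],'top',c[c[:,1].argmin()])
print(plane(s,c[c[:,0].argmin()],.03))
E
```

```text
jig XY,z 0.0046 -0.1273 0.15 F [ 0.4 -0.8  0.9] w 0.0351 ff 0.2 z axis [ 0.001 -0.    -1.   ] t 8.55
296 308 184 205 leftmost [296 191] top [303 184]
(np.float64(-0.1384), np.float64(0.1837))
```

View pics/w2.png

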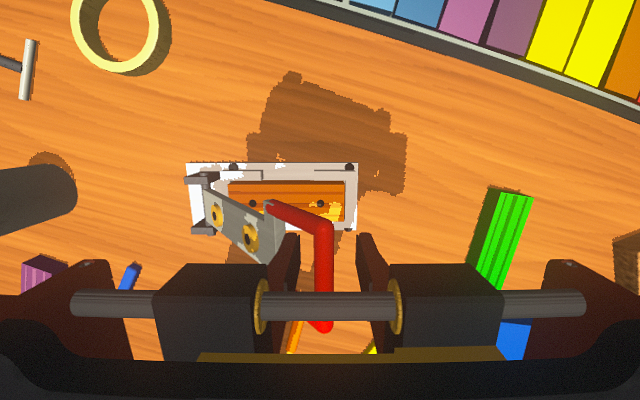

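The bar at about (325,325) now sits free between the open fingers. I'll push it over with the outer finger instead of clamping it.

send_rows([
  [[0,0,0,0,0,-0.008,0.4],[0,0,0,0,0,-0.008,0.4],[0,0,0,0,0,-0.007,0.4],[0,0,0,0,-0.0087,-0.0035,0.4],[0,0,0,0,-0.0087,-0.0035,0.4],[0,0,0,0,-0.0087,-0.0035,0.4],[0,0,0,0,-0.0087,-0.0035,0.4],[0,0,0,0,-0.0087,-0.0035,0.4],[0,0,0,0,-0.0087,-0.0035,0.4],[0,0,0,0,-0.0087,-0.0035,0.4],[0,0,0,0,-0.0087,-0.0035,0.4],[0,0,0,0,0,0,0.4]],
])

```text
clock: 10.15
tool_pos: [0.625, 0.0315, 0.1998]
orientation: [-0.001, 0.991, 0.132, -0.001]
wrist_force: [0.6, 0.3, 0.9]
gripper_width: 0.0349
finger_force: 0.0
```

```bash
python3 - <<'E'
from h import *
jig()
E
```

```text
jig XY,z 0.0043 -0.0559 0.1998 F [0.6 0.3 0.9] w 0.0349 ff 0.0 z axis [-0.001  0.001 -1.   ] t 10.15
```

send_rows([
  [[0,0,0,0,-0.0087,-0.0035,0.4],[0,0,0,0,-0.0087,-0.0035,0.4],[0,0,0,0,-0.0087,-0.001,0.4],[0,0,0,0,-0.0087,-0.001,0.4],[0,0,0,0,-0.0087,-0.001,0.4],[0,0,0,0,-0.0087,0,0.4],[0,0,0,0,-0.0087,0,0.4],[0,0,0,0,-0.0087,0,0.4],[0,0,0,0,-0.0087,0,0.4],[0,0,0,0,-0.0087,0,0.4],[0,0,0,0,-0.0087,0,0.4],[0,0,0,0,-0.004,0,0.4]],
])

```text
clock: 11.65
tool_pos: [0.5992, 0.1269, 0.2097]
orientation: [-0.0, 0.991, 0.131, -0.0]
wrist_force: [0.5, -1.8, -1.6]
gripper_width: 0.0352
finger_force: 0.8
```

```bash
python3 - <<'E'
from h import *
jig(); w=snap('wrist','w3'); print(proj(w,[H+.19*Z for Z in (np.array([0,0,1.]),)]))
E
```

```text
jig XY,z 0.0042 0.043 0.2097 F [ 0.5 -1.8 -1.6] w 0.0352 ff 0.8 z axis [-0.001 -0.    -1.   ] t 11.65
[[404.06468237 269.11903947]]
```

View pics/w3.png

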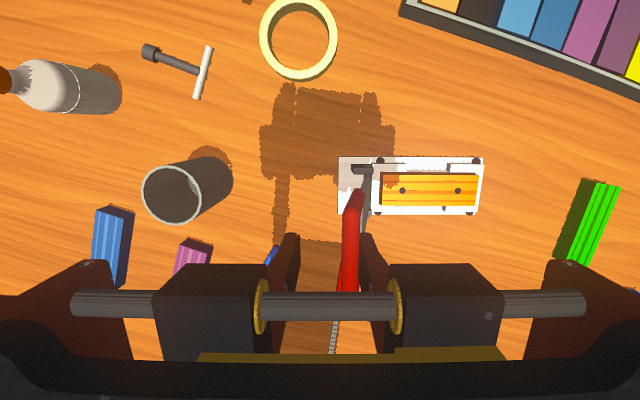

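The leaf is past upright and its bar, at about (350,240), is against the outer finger. The drilled block is exposed at (428,190). I'll push nearly to the stop, then lift clear and turn over the pocket.

send_rows([
  [[0,0,0,0,-0.007,0,0.4],[0,0,0,0,-0.007,0,0.4],[0,0,0,0,-0.006,0,0.4],[0,0,0,0,0,0,0.4],[0,0,0,0,0.006,0,0.4],[0,0,0,0,0,-0.018,0.4],[0,0,0,0,0,-0.018,0.4],[0,0,0,0,0,-0.018,0.4],[0,0,0,0,0,-0.018,0.4],[0,0,0,0,0,-0.018,0.7],[0,0,0,0,0.02,0,0.7],[0,0,0,0,0.02,0,0.7]],
])

```text
clock: 13.2
tool_pos: [0.6066, 0.0999, 0.3002]
orientation: [0.0, 0.991, 0.131, 0.0]
wrist_force: [-0.8, 0.2, -0.4]
gripper_width: 0.0601
finger_force: 0.0
```

send_rows([
  [[0,0,0,0,0.02,0,0.7],[0,0,0,0,0.02,0,0.7],[0,0,0,0,0.02,0,0.7],[0,0,0,0,0.02,0,0.7],[0,0,0,0,0.017,0,0.7],[0,0,-1,0,0,0,0.7],[0,0,-1,0,0,0,0.7],[0,0,-1,0,0,0,0.7],[0,0,-1,0,0,0,0.7],[0,0,-1,0,0,0,0.7],[0,0,-1,0,0,0,0.7],[0,0,-1,0,0,0,0.7]],
])

```text
clock: 14.7
tool_pos: [0.6317, 0.0071, 0.3001]
orientation: [-0.0, 0.878, 0.479, 0.0]
wrist_force: [-0.4, 0.2, -0.4]
gripper_width: 0.0615
finger_force: 0.0
```

```bash
python3 - <<'E'
from h import *
jig(); w=snap('wrist','w4')
m=mask(w,8,24,120,60)
hsv=cv2.cvtColor(w['image'],cv2.COLOR_RGB2HSV)
k=cv2.inRange(hsv,(0,0,170),(180,70,255))
P=H-.08*Y; P[2]=.035
print('proj pocket',proj(w,[P,P+.06*Y+.02*X,P+.06*Y-.02*X,P-.06*Y+.02*X,P-.06*Y-.02*X]).round(0).tolist(),proj(w,[H+[0,0,.19]]))
for c in cv2.findContours(cv2.morphologyEx(k,cv2.MORPH_CLOSE,np.ones((5,5),np.uint8)),cv2.RETR_EXTERNAL,cv2.CHAIN_APPROX_NONE)[0]:
    if cv2.contourArea(c)>1000: print(cv2.minAreaRect(c))
E
```

```text
jig XY,z 0.0045 -0.0811 0.3001 F [-0.4  0.2 -0.4] w 0.0615 ff 0.0 z axis [-0.  0. -1.] t 14.7
proj pocket [[326.0, 180.0], [305.0, 144.0], [288.0, 163.0], [362.0, 196.0], [345.0, 214.0]] [[252.59196772 156.51240072]]
((319.9778747558594, 167.1681365966797), (117.40196228027344, 49.011558532714844), 41.18592834472656)
((506.883544921875, 152.14381408691406), (305.8831481933594, 102.45759582519531), 65.55604553222656)
```

View pics/w4.png

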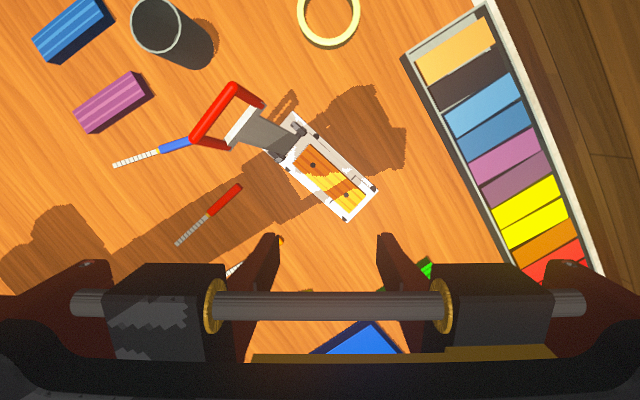

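The jig is at about (325,167), the block is enclosed by white walls, and the leaf leans back at upper left with its red bar at (213,110). The fresh block is behind the gripper. I'll measure the block and base more finely.

```bash
cat >> h.py <<'E'
def jm(w,show=None):
    """base hull and enclosed block contour in a wrist picture"""
    hsv=cv2.cvtColor(w['image'],cv2.COLOR_RGB2HSV)
    P=H-.08*Y; P[2]=.02
    q=proj(w,[P+a*.125*Y+b*.05*X for a,b in((1,1),(1,-1),(-1,-1),(-1,1))]).astype(np.int32)
    roi=np.zeros(hsv.shape[:2],np.uint8); cv2.fillConvexPoly(roi,q,255)
    k=cv2.inRange(hsv,(0,0,150),(180,75,255))&roi
    return k,roi,hsv
E
python3 - <<'E'
from h import *
w=snap('wrist'); k,roi,hsv=jm(w)
k=cv2.morphologyEx(k,cv2.MORPH_OPEN,np.ones((2,2),np.uint8))
pts=np.argwhere(k)[:,::-1]; h=cv2.convexHull(pts.astype(np.int32)).reshape(-1,2)
print(h.tolist())
G=ray(w,h,.01); (c,wh,a)=cv2.minAreaRect((G[:,:2]*1000).astype(np.float32)); print('base',c,wh,a)
hull=np.zeros_like(k); cv2.fillConvexPoly(hull,h,255)
b=cv2.inRange(hsv,(5,110,90),(32,255,255))&cv2.erode(hull,np.ones((9,9),np.uint8)); b=cv2.morphologyEx(b,cv2.MORPH_CLOSE,np.ones((5,5),np.uint8))
G=ray(w,big(b),.035); (c,wh,a)=cv2.minAreaRect((G[:,:2]*1000).astype(np.float32)); print('block',c,wh,a)
# dark pin holes
d=cv2.inRange(hsv,(0,0,0),(180,255,85))&cv2.morphologyEx(b,cv2.MORPH_CLOSE,np.ones((9,9),np.uint8))
n,l,stt,ce=cv2.connectedComponentsWithStats(d); print(stt[1:,4],ray(w,ce[1:],.035)[:,:2] if n>1 else '')
cv2.imwrite('pics/w4c.png',cv2.resize(w['image'][90:240,240:400,::-1],(800,600)))
E
```

```text
[[378, 193], [348, 223], [346, 223], [311, 192], [284, 168], [265, 151], [265, 150], [282, 124], [287, 118], [293, 112], [295, 112], [306, 122], [378, 190]]
base (627.66650390625, 20.397071838378906) (78.25852966308594, 189.77601623535156) 14.791104316711426
block (632.7633056640625, 4.6073760986328125) (41.57697296142578, 118.92913818359375) 14.917319297790527
[13] [[0.62324823 0.03762297]]
```

View pics/w4c.png

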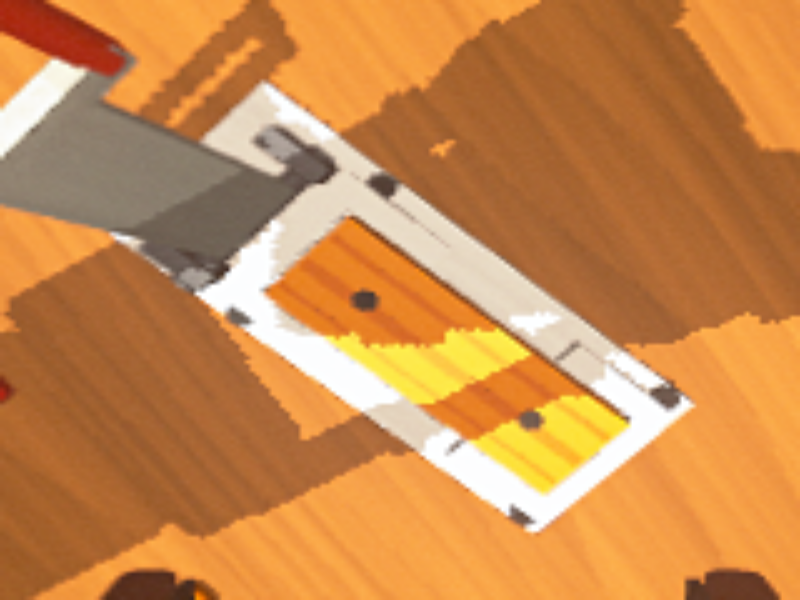

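The base measures 78×190 mm and the block 41.6×119 mm, matching the given sizes. That puts the pocket at about (0.6325, 0.0046) with yaw 14.9°.

send_rows([
  [[0,0,-1,0,0,0,0.7],[0,0,-1,0,0,0,0.7],[0,0,-1,0,0,0,0.7],[0,0,-1,0,0,0,0.7],[0,0,-1,0,0,0,0.7],[0,0,-1,0,0,0,0.7],[0,0,-1,0,0,0,0.7],[0,0,-0.95,0,0,0,0.7],[0,0,0,0,0,0,0.7]],
])

```text
clock: 15.92
tool_pos: [0.6317, 0.0073, 0.3001]
orientation: [0.0, 0.611, 0.791, 0.0]
wrist_force: [0.9, -0.1, 1.0]
gripper_width: 0.0614
finger_force: 0.0
```

```bash
python3 - <<'E'
from h import *
plan([.6325,.0046,.016],104.85); print(bot.read_state()['q'])
E
```

```text
now [0.6317 0.0073 0.3001] yaw 104.63 turn units [ 0.001 -0.    -0.037] shift after [-2.900e-03  1.000e-04  2.841e-01] shift before [-2.900e-03  1.000e-04  2.841e-01] w 0.0614 t 15.925
[-4.22504698e-02  2.12516242e-01  9.58584061e-01  4.58756949e-05
  1.97041902e+00 -2.97563675e-01]
```

Descend to the block, grip, then lift.

send_rows([
  [[0,0,-0.03,-0.003,0,0.03,0.7],[0,0,0,0,0,0.03,0.7],[0,0,0,0,0,0.03,0.7],[0,0,0,0,0,0.03,0.7],[0,0,0,0,0,0.03,0.7],[0,0,0,0,0,0.03,0.7],[0,0,0,0,0,0.03,0.7],[0,0,0,0,0,0.03,0.7],[0,0,0,0,0,0.02,0.7],[0,0,0,0,0,0.014,0.7],[0,0,0,0,0,0.01,0.7],[0,0,0,0,0,0,0.7]],
])

```text
clock: 17.42
tool_pos: [0.6322, 0.0046, 0.0158]
orientation: [-0.0, 0.609, 0.793, -0.0]
wrist_force: [-0.8, -0.0, 0.0]
gripper_width: 0.0613
finger_force: 0.0
```

send_rows([
  [[0,0,0,0,0,0,0],[0,0,0,0,0,0,0],[0,0,0,0,0,0,0],[0,0,0,0,0,0,0]],
])

```text
clock: 17.92
tool_pos: [0.6328, 0.0046, 0.017]
orientation: [0.001, 0.609, 0.793, 0.0]
wrist_force: [0.1, 0.5, 3.1]
gripper_width: 0.0399
finger_force: 30.0
```

```bash
python3 - <<'E'
from h import *
plan([.6325,.0046,.016],104.85); jig()
w=snap('wrist','w5')
t=snap('top'); print('tray',rect(t,mask(t,100,125,120,50,(370,200,440,290)),.03))
E
```

```text
now [0.6328 0.0046 0.017 ] yaw 104.96 turn units [0.013 0.004 0.018] shift after [ 0.0001 -0.0003  0.001 ] shift before [ 0.0001 -0.0003  0.001 ] w 0.0399 t 17.925
jig XY,z 0.0048 -0.0838 0.017 F [0.1 0.5 3.1] w 0.0399 ff 30.0 z axis [ 0.001 -0.    -1.   ] t 17.925
tray (array([ 0.45290594, -0.342966  ]), [139.56637573242188, 207.55624389648438], np.float32(5.777761))
```

View pics/w5.png

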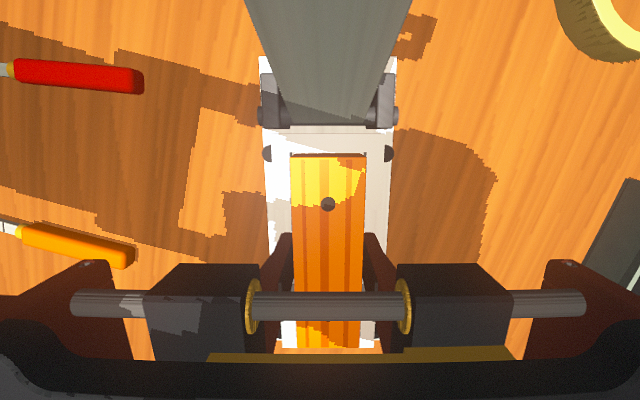

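The block is gripped square (width 39.9 mm). Lift it and turn to the tray's yaw.

send_rows([
  [[0,0,0,0,0,-0.01,0],[0,0,0,0,0,-0.02,0],[0,0,0,0,0,-0.03,0],[0,0,0,0,0,-0.03,0],[0,0,0,0,0,-0.03,0],[0,0,0,0,0,-0.03,0],[0,0,0,0,0,-0.03,0],[0,0,0,0,0,-0.03,0],[0,0,0,0,0,-0.03,0],[0,0,1,0,0,0,0],[0,0,1,0,0,0,0],[0,0,1,0,0,0,0]],
])

```text
clock: 19.52
tool_pos: [0.6321, 0.0046, 0.2575]
orientation: [0.0, 0.727, 0.687, 0.0]
wrist_force: [-0.4, 1.0, -0.8]
gripper_width: 0.0398
finger_force: 30.0
```

```bash
cat >> h.py <<'E'
def endrow(im,h0,h1,cols=(310,320,335,345)):
    hsv=cv2.cvtColor(im,cv2.COLOR_RGB2HSV); o=[]
    for c in cols:
        ok=(hsv[:,c,0]>=h0)&(hsv[:,c,0]<=h1)&(hsv[:,c,1]>90)
        r=255
        while r>0 and ok[r-3:r].any(): r-=1
        o.append(r)
    return o
E
python3 - <<'E'
from h import *
im=cv2.imread('pics/w5.png')[:,:,::-1].copy()
print('seated end',endrow(im,5,32))
hsv=cv2.cvtColor(im,cv2.COLOR_RGB2HSV); print(hsv[148:158,320].tolist())
s=snap('wrist','w6'); hs=cv2.cvtColor(s['image'],cv2.COLOR_RGB2HSV); print(hs[146:160,320].tolist()); plan([.453,-.343,.2],5.8)
E
```

```text
seated end [153, 153, 153, 153]
[[16, 32, 239], [17, 33, 236], [0, 0, 255], [0, 0, 255], [0, 0, 255], [12, 118, 180], [10, 152, 141], [11, 138, 144], [9, 145, 156], [18, 221, 255]]
[[90, 1, 254], [105, 2, 255], [90, 1, 255], [0, 0, 255], [17, 44, 230], [18, 38, 232], [20, 36, 236], [13, 106, 187], [11, 176, 133], [11, 173, 137], [12, 176, 136], [13, 217, 213], [15, 215, 237], [13, 211, 228]]
now [0.6321 0.0046 0.2575] yaw 86.53 turn units [ 7.0000e-03 -5.0000e-03  1.3455e+01] shift after [-0.2133  0.3277  0.0575] shift before [-0.3578 -0.1578  0.0574] w 0.0398 t 19.575
```

send_rows([
  [[0,0,1,0,0,0,0],[0,0,1,0,0,0,0],[0,0,1,0,0,0,0],[0,0,1,0,0,0,0],[0,0,1,0,0,0,0],[0,0,1,0,0,0,0],[0,0,1,0,0,0,0],[0,0,1,0,0,0,0],[0,0,1,0,0,0,0],[0,0,1,0,0,0,0],[0,0,1,0,0,0,0],[0,0,1,0,0,0,0]],
])

```text
clock: 21.08
tool_pos: [0.6321, 0.0046, 0.2572]
orientation: [0.0, 0.992, 0.129, 0.0]
wrist_force: [0.4, 0.3, -0.3]
gripper_width: 0.0397
finger_force: 30.0
```

send_rows([
  [[0,0,1,-0.005,0.005,0,0],[0,0,0.45,-0.018,0.028,0,0],[0,0,0,-0.018,0.028,0,0],[0,0,0,-0.02,0.03,0,0],[0,0,0,-0.02,0.03,0,0],[0,0,0,-0.02,0.03,0,0],[0,0,0,-0.02,0.03,0,0],[0,0,0,-0.02,0.03,0,0],[0,0,0,-0.02,0.03,0,0],[0,0,0,-0.02,0.03,0,0],[0,0,0,-0.018,0.027,0,0],[0,0,0,-0.014,0.029,0,0]],
])

```text
clock: 22.58
tool_pos: [0.4577, -0.3458, 0.2575]
orientation: [0.0, 0.998, 0.055, 0.0]
wrist_force: [0.4, 0.6, -0.6]
gripper_width: 0.0402
finger_force: 30.0
```

```bash
python3 - <<'E'
from h import *
plan([.453,-.343,.012],5.8); s=snap('wrist','w7')
hs=cv2.cvtColor(s['image'],cv2.COLOR_RGB2HSV); print(hs[148:160,320].tolist())
E
```

```text
now [ 0.4577 -0.3458  0.2575] yaw 6.35 turn units [ 0.008 -0.007  0.091] shift after [-0.0044 -0.0032  0.2455] shift before [-0.0046 -0.0035  0.2455] w 0.0402 t 22.575
[[110, 156, 163], [111, 151, 166], [111, 148, 165], [111, 151, 165], [111, 156, 170], [152, 44, 92], [9, 184, 119], [9, 181, 117], [8, 174, 117], [13, 230, 196], [13, 214, 229], [12, 215, 218]]
```

send_rows([
  [[0,0,0.09,-0.0045,-0.0035,0.03,0],[0,0,0,0,0,0.03,0],[0,0,0,0,0,0.03,0],[0,0,0,0,0,0.03,0],[0,0,0,0,0,0.03,0],[0,0,0,0,0,0.03,0],[0,0,0,0,0,0.025,0],[0,0,0,0,0,0.02,0],[0,0,0,0,0,0.01,0],[0,0,0,0,0,0.006,0],[0,0,0,0,0,0.005,0],[0,0,0,0,0,0,0]],
])

```text
clock: 24.12
tool_pos: [0.4541, -0.3423, 0.0109]
orientation: [0.0, 0.999, 0.05, 0.001]
wrist_force: [-0.1, -0.4, -1.0]
gripper_width: 0.04
finger_force: 30.0
```

send_rows([
  [[0,0,0,0,0,0,0.7],[0,0,0,0,0,0,0.7],[0,0,0,0,0,0,0.7],[0,0,0,0,0,0,0.7],[0,0,0,0,0,-0.02,0.7],[0,0,0,0,0,-0.03,0.7],[0,0,0,0,0,-0.04,0.7],[0,0,0,0,0,-0.04,0.7],[0,0,0,0,0,-0.04,0.7],[0,0,0,0,0,-0.04,0.7],[0,0,0,0,0,-0.03,0.7],[0,0,0,0,0,0,0.7]],
])

```text
clock: 25.62
tool_pos: [0.4545, -0.3425, 0.2547]
orientation: [0.003, 0.999, 0.05, 0.003]
wrist_force: [0.1, -0.2, -0.0]
gripper_width: 0.0618
finger_force: 0.0
```

```bash
python3 - <<'E'
from h import *
t=snap('top'); w=snap('wrist','w8')
print('fresh top',rect(t,mask(t,50,70,100,50,(340,140,400,230)),.025))
m=mask(w,50,70,100,60)
try: print('fresh wrist',rect(w,m,.025))
except Exception as e: print(e)
f,_,_=rect(t,mask(t,50,70,100,50,(340,140,400,230)),.025)
plan([*f,.25],5.7)
m=cv2.morphologyEx(mask(t,8,24,120,60,(375,205,440,290)),cv2.MORPH_CLOSE,np.ones((3,3),np.uint8)); print('drilled in tray',rect(t,m,.029))
E
```

```text
fresh top (array([ 0.64233972, -0.23968179]), [40.465755462646484, 119.75912475585938], np.float32(5.5057654))
fresh wrist (array([ 0.62930164, -0.24309525]), [39.81543731689453, 91.58740234375], np.float32(5.6738687))
now [ 0.4537 -0.3419  0.25  ] yaw 5.73 turn units [ 0.001 -0.001  0.004] shift after [ 0.1979 -0.0829 -0.    ] shift before [ 0.1979 -0.0829 -0.    ] w 0.0613 t 25.725
drilled in tray (array([ 0.45659894, -0.34923041]), [188.14450073242188, 226.2913055419922], np.float32(-1.255411))
```

send_rows([
  [[0,0,0,0.02,-0.009,0,0.7],[0,0,0,0.03,-0.012,0,0.7],[0,0,0,0.03,-0.012,0,0.7],[0,0,0,0.03,-0.012,0,0.7],[0,0,0,0.03,-0.012,0.02,0.7],[0,0,0,0.03,-0.013,0.02,0.7],[0,0,0,0.028,-0.013,0.03,0.7],[0,0,0,0,0,0.03,0.7],[0,0,0,0,0,0.03,0.7],[0,0,0,0,0,0.03,0.7],[0,0,0,0,0,0.02,0.7],[0,0,0,0,0,0,0.7]],
])

```text
clock: 27.22
tool_pos: [0.6415, -0.2383, 0.0668]
orientation: [-0.001, 0.999, 0.05, -0.002]
wrist_force: [-0.1, -0.2, 0.2]
gripper_width: 0.0614
finger_force: 0.0
```

```bash
python3 - <<'E'
from h import *
w=snap('wrist','w9'); m=mask(w,45,75,90,50)
c=big(m); P=ray(w,c,.025)[:,:2]; _,p,r=st(); M=r.as_matrix()
q=np.c_[(P-p[:2])@M[:2,0],(P-p[:2])@M[:2,1]]
far=q[:,0].max(); s=q[(q[:,0]>.02)&(q[:,0]<far-.006)]
e1=s[s[:,1]>0.01]; e2=s[s[:,1]<-.01]
print('far',far,'edges',np.polyfit(e1[:,0],e1[:,1],1),np.polyfit(e2[:,0],e2[:,1],1))
plan([.6423,-.24,.007],5.6)
E
```

```text
far 0.06176704449352809 edges [-0.00218323  0.02125726] [-0.00766983 -0.01719689]
now [ 0.6423 -0.2389  0.0691] yaw 5.74 turn units [-0.01   0.016  0.024] shift after [-0.0001  0.0011  0.0621] shift before [-0.      0.0012  0.0621] w 0.0616 t 27.275
```

send_rows([
  [[0,0,0,0.0015,0.002,0.015,0.7],[0,0,0,0,0,0.017,0.7],[0,0,0,0,0,0.015,0.7],[0,0,0,0,0,0.01,0.7],[0,0,0,0,0,0.005,0.7],[0,0,0,0,0,0,0.7],[0,0,0,0,0,0,0],[0,0,0,0,0,0,0],[0,0,0,0,0,0,0],[0,0,0,0,0,0,0]],
])

```text
clock: 28.52
tool_pos: [0.6445, -0.2415, 0.0088]
orientation: [0.0, 0.999, 0.05, 0.0]
wrist_force: [-0.8, 0.8, 2.0]
gripper_width: 0.0402
finger_force: 30.0
```

```bash
python3 - <<'E'
from h import *
w=snap('wrist','w10'); print(endrow(w['image'],45,75)); hs=cv2.cvtColor(w['image'],cv2.COLOR_RGB2HSV); print(hs[150:162,320].tolist(),hs[150:162,345].tolist())
jig(); plan([.6423,-.24,.25],5.6)
E
```

```text
[152, 152, 152, 152]
[[14, 196, 151], [19, 190, 122], [47, 216, 86], [47, 202, 86], [45, 205, 82], [55, 204, 149], [56, 192, 178], [55, 183, 152], [56, 179, 128], [56, 173, 130], [57, 175, 127], [54, 182, 130]] [[14, 199, 154], [26, 176, 94], [45, 208, 86], [43, 191, 87], [41, 190, 75], [53, 219, 154], [56, 189, 179], [55, 188, 176], [55, 192, 177], [56, 188, 179], [56, 191, 178], [55, 199, 177]]
jig XY,z -0.048 -0.3245 0.0088 F [0.1 0.7 2.8] w 0.0398 ff 30.0 z axis [ 0.001 -0.    -1.   ] t 28.575
now [ 0.6445 -0.2415  0.0088] yaw 5.73 turn units [ 0.003 -0.009  0.021] shift after [-0.002  -0.0017 -0.2412] shift before [-0.0018 -0.0016 -0.2412] w 0.0398 t 28.575
```

The fresh block is gripped square, with its end position within about 1 mm of where the drilled one was. Lift it, carry it over and turn.

send_rows([
  [[0,0,0,0,0,-0.01,0],[0,0,0,0,0,-0.02,0],[0,0,0,0,0,-0.03,0],[0,0,0,0,0,-0.03,0],[0,0,0,0,0,-0.03,0],[0,0,0,0,0,-0.03,0],[0,0,0,0,0,-0.03,0],[0,0,0,0,0,-0.03,0],[0,0,0,0,0,-0.03,0],[0,0,0,0.001,-0.02,-0.01,0],[0,0,0,0.001,-0.025,0,0],[0,0,0,0.001,-0.025,0,0]],
])

```text
clock: 30.08
tool_pos: [0.6397, -0.1689, 0.2566]
orientation: [-0.001, 0.999, 0.05, -0.001]
wrist_force: [0.1, -0.5, -0.7]
gripper_width: 0.0398
finger_force: 30.0
```

send_rows([
  [[0,0,0,0.002,-0.03,0,0],[0,0,0,0.002,-0.03,0,0],[0,0,0,0.002,-0.03,0,0],[0,0,0,0.002,-0.03,0,0],[0,0,0,0.001,-0.03,0,0],[0,0,0,0.001,-0.025,0,0],[0,0,-1,0,0,0,0],[0,0,-1,0,0,0,0],[0,0,-1,0,0,0,0],[0,0,-1,0,0,0,0],[0,0,-1,0,0,0,0],[0,0,-1,0,0,0,0]],
])

```text
clock: 31.58
tool_pos: [0.6317, 0.0055, 0.2565]
orientation: [-0.001, 0.934, 0.358, -0.001]
wrist_force: [-0.7, -0.0, -1.1]
gripper_width: 0.0398
finger_force: 30.0
```

send_rows([
  [[0,0,-1,0,0,0,0],[0,0,-1,0,0,0,0],[0,0,-1,0,0,0,0],[0,0,-1,0,0,0,0],[0,0,-1,0,0,0,0],[0,0,-1,0,0,0,0],[0,0,-1,0,0,0,0],[0,0,-1,0,0,0,0],[0,0,-1,0,0,0,0],[0,0,-1,0,0,0,0],[0,0,-0.5,0,0,0,0],[0,0,0,0,0,0,0]],
])

```text
clock: 33.08
tool_pos: [0.6318, 0.0052, 0.2568]
orientation: [-0.001, 0.61, 0.792, -0.001]
wrist_force: [0.4, 0.0, -1.7]
gripper_width: 0.0392
finger_force: 30.0
```

```bash
python3 - <<'E'
from h import *
w=snap('wrist','w11'); hs=cv2.cvtColor(w['image'],cv2.COLOR_RGB2HSV); print(endrow(w['image'],40,75),hs[150:160,320].tolist())
jig(); plan([.6331,.0036,.0188],104.9)
E
```

```text
[152, 152, 152, 152] [[0, 0, 255], [85, 13, 250], [52, 170, 90], [52, 144, 99], [50, 135, 96], [58, 205, 236], [58, 146, 255], [58, 156, 250], [60, 150, 236], [60, 152, 235]]
jig XY,z 0.0041 -0.0833 0.257 F [ 0.6  0.4 -0.7] w 0.0396 ff 30.0 z axis [-0.002  0.    -1.   ] t 33.125
now [0.632  0.0049 0.257 ] yaw 104.73 turn units [-0.016 -0.006 -0.028] shift after [-0.0016  0.0007  0.2382] shift before [-0.0017  0.0012  0.2382] w 0.0396 t 33.125
```

send_rows([
  [[0,0,-0.03,-0.0016,0.0007,0.02,0],[0,0,0,0,0,0.03,0],[0,0,0,0,0,0.03,0],[0,0,0,0,0,0.03,0],[0,0,0,0,0,0.03,0],[0,0,0,0,0,0.03,0],[0,0,0,0,0,0.02,0],[0,0,0,0,0,0.02,0],[0,0,0,0,0,0,0],[0,0,0,0,0,0,0]],
])

```text
clock: 34.38
tool_pos: [0.6344, 0.0023, 0.0493]
orientation: [0.001, 0.609, 0.793, 0.0]
wrist_force: [0.2, 0.5, -0.9]
gripper_width: 0.0395
finger_force: 30.0
```

```bash
python3 - <<'E'
from h import *
plan([.6331,.0036,.0188],104.9); jig()
E
```

```text
now [0.6344 0.0023 0.0493] yaw 104.90 turn units [ 0.015  0.005 -0.   ] shift after [ 0.0016 -0.0009  0.0305] shift before [ 0.0016 -0.0009  0.0305] w 0.0395 t 34.375
jig XY,z 0.0057 -0.0865 0.0493 F [ 0.2  0.5 -0.9] w 0.0395 ff 30.0 z axis [ 0.002 -0.    -1.   ] t 34.375
```

send_rows([
  [[0,0,0,0,0,0,0]],
])

```text
clock: 34.5
tool_pos: [0.6346, 0.0022, 0.0497]
orientation: [0.001, 0.609, 0.793, 0.001]
wrist_force: [0.2, 0.2, -1.5]
gripper_width: 0.0398
finger_force: 30.0
```

send_rows([
  [[0,0,0,0,0,0,0]],
])

```text
clock: 34.62
tool_pos: [0.6343, 0.0022, 0.0492]
orientation: [0.001, 0.609, 0.793, 0.0]
wrist_force: [-0.5, -0.1, -0.4]
gripper_width: 0.0402
finger_force: 30.0
```

```bash
python3 - <<'E'
from h import *
L=[]
for i in range(4):
    w=snap('wrist'); L.append(st()[1])
print(np.array(L).round(4))
im=w['image']; hs=cv2.cvtColor(im,cv2.COLOR_RGB2HSV)
# jig hull edges in view: white walls left/right of block
for r in (100,120,135,145): 
    x=np.where((hs[r,:,1]<75)&(hs[r,:,2]>150))[0]; x=x[(x>200)&(x<460)]; print(r,x.min() if len(x) else None,x.max() if len(x) else None)
for r in (160,180,200): 
    x=np.where((hs[r,:,0]>40)&(hs[r,:,0]<75)&(hs[r,:,1]>90))[0];x=x[(x>230)&(x<430)]; print('green',r,x.min(),x.max())
cv2.imwrite('pics/w12.png',im[:,:,::-1])
E
```

```text
[[0.6341 0.0022 0.049 ]
 [0.634  0.0022 0.0487]
 [0.6339 0.0022 0.0485]
 [0.6338 0.0022 0.0483]]
100 270 383
120 367 377
135 272 381
145 279 373
green 160 290 365
green 180 291 364
green 200 291 364
```

send_rows([
  [[0,0,0,0.0015,-0.0005,0.005,0],[0,0,0,0,0,0.005,0],[0,0,0,0,0,0.004,0],[0,0,0,0,0,0.004,0],[0,0,0,0,0,0.003,0],[0,0,0,0,0,0.003,0],[0,0,0,0,0,0.003,0],[0,0,0,0,0,0.002,0],[0,0,0,0,0,0.001,0],[0,0,0,0,0,0,0]],
])

```text
clock: 36.08
tool_pos: [0.633, 0.0036, 0.0188]
orientation: [0.0, 0.609, 0.793, 0.0]
wrist_force: [-1.9, -0.2, 3.1]
gripper_width: 0.0399
finger_force: 30.0
```

```bash
python3 - <<'E'
from h import *
plan([.6331,.0036,.0188],104.9); jig()
E
```

```text
now [0.633  0.0036 0.0188] yaw 104.90 turn units [0.003 0.001 0.001] shift after [ 0.      0.0002 -0.    ] shift before [ 0.      0.0002 -0.    ] w 0.0399 t 36.075
jig XY,z 0.0047 -0.0849 0.0188 F [-1.9 -0.2  3.1] w 0.0399 ff 30.0 z axis [ 0. -0. -1.] t 36.075
```

send_rows([
  [[0,0,0,0,0,0.001,0.7],[0,0,0,0,0,0,0.7],[0,0,0,0,0,0,0.7],[0,0,0,0,0,-0.01,0.7],[0,0,0,0,0,-0.03,0.7],[0,0,0,0,0,-0.04,0.7],[0,0,0,0,0,-0.04,0.7],[0,0,0,0,0,-0.04,0.7],[0,0,0,0,0,-0.04,0.7],[0,0,0,0,0,-0.04,0.7],[0,0,0,0,0,-0.04,0.7],[0,0,0,0,0,0,0.7]],
])

```text
clock: 37.58
tool_pos: [0.6336, 0.0036, 0.3027]
orientation: [0.004, 0.609, 0.793, 0.002]
wrist_force: [1.3, -0.0, -0.3]
gripper_width: 0.0614
finger_force: 0.0
```

send_rows([
  [[0,0,1,-0.007,0,0,0.5],[0,0,1,-0.007,0,0,0.5],[0,0,1,-0.007,0,0,0.5],[0,0,1,-0.007,0,0,0.5],[0,0,1,-0.007,0,0,0.5],[0,0,1,0,0,0,0.5],[0,0,1,0,0,0,0.5],[0,0,1,0,0,0,0.5],[0,0,0,0,0,0,0.5]],
])

```text
clock: 38.7
tool_pos: [0.6344, -0.031, 0.2958]
orientation: [-0.001, 0.879, 0.477, -0.001]
wrist_force: [0.3, -0.7, 0.0]
gripper_width: 0.0438
finger_force: 0.0
```

```bash
python3 - <<'E'
from h import *
w=snap('wrist','w13'); k,roi,hsv=jm(w)
k=cv2.morphologyEx(k,cv2.MORPH_OPEN,np.ones((2,2),np.uint8))
h=cv2.convexHull(np.argwhere(k)[:,::-1].astype(np.int32)).reshape(-1,2)
G=ray(w,h,.01); (c,wh,a)=cv2.minAreaRect((G[:,:2]*1000).astype(np.float32)); print('base',c,wh,a)
g=mask(w,45,75,80,60)&roi
for z in(.035,.045):
    print('green',z,rect(w,g,z))
C=big(g); print(cv2.approxPolyDP(C.reshape(-1,1,2),4,True).reshape(-1,2).tolist(), h.tolist())
jig(); plan([.633,.004,.3],14.9)
E
```

```text
base (627.7196655273438, 20.20623779296875) (78.2605209350586, 189.71885681152344) 14.984375953674316
green 0.035 (array([0.63236481, 0.00401791]), [41.049720764160156, 119.34413146972656], np.float32(-75.20957))
green 0.045 (array([0.63333447, 0.00463293]), [40.078128814697266, 116.5194320678711], np.float32(-75.20961))
[[293, 123], [276, 143], [337, 193], [351, 176]] [[366, 174], [355, 186], [339, 203], [336, 206], [334, 206], [328, 201], [307, 183], [292, 170], [253, 136], [247, 130], [247, 128], [267, 102], [271, 97], [276, 91], [278, 91], [286, 98], [308, 118], [320, 129], [354, 161], [366, 173]]
jig XY,z -0.0029 -0.1186 0.296 F [ 0.3 -0.  -0.1] w 0.0439 ff 0.0 z axis [-0.002  0.    -1.   ] t 38.75
now [ 0.6344 -0.031   0.296 ] yaw 57.03 turn units [-0.011  0.012  7.021] shift after [ 0.0076 -0.0342 -0.004 ] shift before [ 0.0286 -0.0202 -0.004 ] w 0.0439 t 38.75
```

The fresh block reads like the seated drilled one did (41.0×119.3 mm at z=0.035, yaw 14.8°), so it is home. Next is the leaf.

send_rows([
  [[0,0,1,0,0,0,0.4],[0,0,1,0,0,0,0.4],[0,0,1,0,0,0,0.4],[0,0,1,0,0,0,0.4],[0,0,1,0,0,0,0.4],[0,0,1,0,0,0,0.4],[0,0,1,0,0,0,0.4],[0,0,0,0.0015,-0.033,0,0.4],[0,0,0,0.0015,-0.033,0,0.4],[0,0,0,0.0015,-0.033,0,0.4],[0,0,0,0.0015,-0.033,0,0.4],[0,0,0,0.0013,-0.033,0,0.4]],
])

```text
clock: 40.25
tool_pos: [0.5988, 0.1313, 0.2966]
orientation: [-0.0, 0.991, 0.131, -0.0]
wrist_force: [1.1, -0.4, 0.4]
gripper_width: 0.035
finger_force: 0.0
```

```bash
sed -i 's/^X=np.array.*/X=np.array([.9664,.2571,0]);Y=np.array([-.2571,.9664,0]); H=np.array([.6119,.0818,.04])/' h.py
python3 - <<'E'
from h import *
jig(); w=snap('wrist','w14'); t=snap('top','t14'); plan([.5989,.1306,.208],14.9)
m=mask(w,172,8,150,50,(230,90,420,330)); c=big(m); print('red cols/rows',c[:,0].min(),c[:,0].max(),c[:,1].min(),c[:,1].max())
P=H+.0505*Y; P[2]=.223; print('expected bar ends',proj(w,[P+.03*X,P-.03*X]).round(0).tolist())
E
```

```text
jig XY,z 0.0001 0.0512 0.2966 F [ 1.1 -0.4  0.4] w 0.035 ff 0.0 z axis [-0.001 -0.    -1.   ] t 40.25
now [0.5984 0.1332 0.2968] yaw 15.24 turn units [-0.01   0.003  0.057] shift after [-0.0002  0.0027  0.0888] shift before [-0.0002  0.0028  0.0888] w 0.0351 t 40.35
red cols/rows 321 344 172 248
expected bar ends [[329.0, 180.0], [329.0, 245.0]]
```

send_rows([
  [[0,0,0,0,0.001,0.02,0.4],[0,0,0,0,0.001,0.02,0.4],[0,0,0,0,0,0.02,0.4],[0,0,0,0,0,0.015,0.4],[0,0,0,0,0,0.013,0.4],[0,0,0,0,0,0,0.4]],
])

```text
clock: 41.1
tool_pos: [0.5994, 0.1281, 0.2078]
orientation: [0.0, 0.992, 0.13, -0.001]
wrist_force: [0.2, -0.6, -0.7]
gripper_width: 0.0352
finger_force: 0.0
```

```bash
python3 - <<'E'
from h import *
jig()
f=np.linspace(1.84,.7,17); y=-.19*np.cos(f); z=.04+.19*np.sin(f)
print(np.c_[-np.diff(y),-np.diff(z)].round(4).tolist())
g=np.linspace(.7,-.01,13); print(np.c_[.19*np.diff(np.cos(g)),-.19*np.diff(np.sin(g))].round(4).tolist())
E
```

```text
jig XY,z -0.0002 0.048 0.2078 F [ 0.2 -0.6 -0.7] w 0.0352 ff 0.0 z axis [-0.002 -0.    -1.   ] t 41.1
[[0.0132, -0.0031], [0.0134, -0.0022], [0.0135, -0.0012], [0.0135, -0.0003], [0.0135, 0.0007], [0.0134, 0.0017], [0.0133, 0.0026], [0.0131, 0.0035], [0.0128, 0.0045], [0.0124, 0.0054], [0.012, 0.0062], [0.0115, 0.0071], [0.011, 0.0079], [0.0104, 0.0086], [0.0098, 0.0094], [0.0091, 0.01]]
[[0.007, 0.0088], [0.0065, 0.0092], [0.0059, 0.0096], [0.0053, 0.0099], [0.0047, 0.0102], [0.0041, 0.0105], [0.0035, 0.0107], [0.0028, 0.0109], [0.0022, 0.011], [0.0015, 0.0111], [0.0009, 0.0112], [0.0002, 0.0112]]
```

send_rows([
  [[0,0,0,0,0.0125,0,0.4],[0,0,0,0,0.0132,-0.0031,0.4],[0,0,0,0,0.0134,-0.0022,0.4],[0,0,0,0,0.0135,-0.0012,0.4],[0,0,0,0,0.0135,-0.0003,0.4],[0,0,0,0,0.0135,0.0007,0.4],[0,0,0,0,0.0134,0.0017,0.4],[0,0,0,0,0.0133,0.0026,0.4],[0,0,0,0,0.0131,0.0035,0.4],[0,0,0,0,0.0128,0.0045,0.4],[0,0,0,0,0.0124,0.0054,0.4],[0,0,0,0,0.012,0.0062,0.4]],
])

```text
clock: 42.6
tool_pos: [0.6402, -0.0238, 0.1908]
orientation: [0.0, 0.992, 0.13, -0.0]
wrist_force: [-0.0, 1.5, 0.4]
gripper_width: 0.0349
finger_force: 0.6
```

send_rows([
  [[0,0,0,0,0.0115,0.0071,0.4],[0,0,0,0,0.011,0.0079,0.4],[0,0,0,0,0.0104,0.0086,0.4],[0,0,0,0,0.0098,0.0094,0.4],[0,0,0,0,0.0091,0.01,0.4],[0,0,0,0,0,0,0.4]],
])

```text
clock: 43.35
tool_pos: [0.6528, -0.0738, 0.1465]
orientation: [-0.0, 0.992, 0.129, -0.001]
wrist_force: [0.6, 0.6, 0.3]
gripper_width: 0.0351
finger_force: 0.0
```

```bash
python3 - <<'E'
from h import *
jig(); s=snap('scene','s15')
m=mask(s,172,8,150,50,(270,170,345,235)); c=big(m); print('leftmost',c[c[:,0].argmin()],'top',c[c[:,1].argmin()],'right',c[c[:,0].argmax()],'bottom',c[c[:,1].argmax()])
print('arm at +x: ',plane(s,c[c[:,0].argmin()],.03))
for f in(.6,.7,.9): 
    P=H-.19*np.cos(f)*Y+[0,0,.19*np.sin(f)]; print(f,proj(s,[P+.03*X,P-.03*X]).round(0).tolist())
E
```

```text
jig XY,z -0.0005 -0.1609 0.1465 F [0.6 0.6 0.3] w 0.0351 ff 0.0 z axis [-0.003 -0.    -1.   ] t 43.35
leftmost [291 193] top [298 185] right [302 206] bottom [301 206]
arm at +x:  (np.float64(-0.151), np.float64(0.1683))
0.6 [[290.0, 197.0], [301.0, 184.0]]
0.7 [[293.0, 195.0], [304.0, 182.0]]
0.9 [[300.0, 193.0], [311.0, 180.0]]
```

send_rows([
  [[0,0,0,0,0,-0.017,0.4],[0,0,0,0,0,-0.017,0.4],[0,0,0,0,0,-0.016,0.4],[0,0,0,0,-0.0065,0,0],[0,0,0,0,-0.0065,0,0],[0,0,0,0,0,0,0],[0,0,0,0,0,0.01,0],[0,0,0,0,0,0.01,0],[0,0,0,0,0,0.0085,0]],
])

```text
clock: 44.52
tool_pos: [0.6496, -0.0606, 0.1682]
orientation: [-0.0, 0.992, 0.13, -0.001]
wrist_force: [-0.4, -0.3, -0.4]
gripper_width: 0.0005
finger_force: 0.0
```

send_rows([
  [[0,0,0,0,0.007,0.0088,0],[0,0,0,0,0.0065,0.0092,0],[0,0,0,0,0.0059,0.0096,0],[0,0,0,0,0.0053,0.0099,0],[0,0,0,0,0.0047,0.0102,0],[0,0,0,0,0.0041,0.0105,0],[0,0,0,0,0.0035,0.0107,0],[0,0,0,0,0.0028,0.0109,0]],
])

```text
clock: 45.52
tool_pos: [0.6601, -0.0987, 0.089]
orientation: [-0.0, 0.992, 0.13, -0.0]
wrist_force: [0.1, -0.4, 1.1]
gripper_width: 0.0004
finger_force: 0.5
```

```bash
python3 - <<'E'
from h import *
jig()
E
```

```text
jig XY,z 0.0002 -0.1868 0.089 F [ 0.1 -0.4  1.1] w 0.0004 ff 0.5 z axis [-0.001  0.001 -1.   ] t 45.525
```

send_rows([
  [[0,0,0,0,0.0022,0.011,0],[0,0,0,0,0.0015,0.0111,0],[0,0,0,0,0.0009,0.0112,0],[0,0,0,0,0.0002,0.0112,0],[0,0,0,0,0,0.002,0],[0,0,0,0,0,0,0]],
])

```text
clock: 46.28
tool_pos: [0.6616, -0.1034, 0.0451]
orientation: [0.0, 0.992, 0.13, 0.0]
wrist_force: [-1.6, -0.5, 8.3]
gripper_width: 0.0009
finger_force: 3.9
```

```bash
python3 - <<'E'
from h import *
jig()
E
```

```text
jig XY,z 0.0004 -0.1918 0.0451 F [-1.6 -0.5  8.3] w 0.0009 ff 3.9 z axis [ 0.001 -0.    -1.   ] t 46.275
```

send_rows([
  [[0,0,0,0,0,0.003,0],[0,0,0,0,0,0,0]],
])

```text
clock: 46.52
tool_pos: [0.6618, -0.1035, 0.0448]
orientation: [0.0, 0.992, 0.13, 0.001]
wrist_force: [-8.5, 1.1, 18.2]
gripper_width: 0.0008
finger_force: 8.7
```

send_rows([
  [[0,0,0,0,0,-0.005,0],[0,0,0,0,0,-0.015,0],[0,0,0,0,0,-0.03,0],[0,0,0,0,0,-0.04,0],[0,0,0,-0.02,-0.02,-0.04,0.5],[0,0,0,-0.02,-0.02,-0.04,0.5],[0,0,0,-0.02,-0.02,-0.03,0.5],[0,0,0,-0.02,-0.02,0,0.5],[0,0,0,-0.02,-0.02,0,0.5],[0,0,0,-0.02,-0.02,0,0.5],[0,0,0,-0.02,0,0,0.5],[0,0,0,0,0,0,0.5]],
])

```text
clock: 48.02
tool_pos: [0.4949, -0.0235, 0.2415]
orientation: [0.0, 0.992, 0.13, 0.001]
wrist_force: [0.2, -0.2, 0.8]
gripper_width: 0.044
finger_force: 0.0
```

```bash
cat >> h.py <<'E'
FC={'yellow':(22,34,150,120),'blue':(100,125,120,50),'red':(172,4,180,100),'orange':(14,21,195,150)}
E
python3 - <<'E'
from h import *
from scipy.optimize import least_squares
s,p,r=st(); print(s['q'],p,s['wrist_force'])
D=[([.0916,1.2314,1.8198],.5998,.2219),([.1061,1.0805,1.9562],.5942,.2979),([.2125,.9586,1.9704],.6318,.3001),([.2302,1.2137,1.7306],.6410,.1454),(list(np.array(s['q'])[[1,2,4]]),np.hypot(*p[:2]),p[2])]
def f(v):
    o=[]
    for q,R_,z in D:
        a,b,a1,h=v; s2=q[0];s3=q[0]+q[1]
        o+= [a1+a*np.sin(s2)+b*np.sin(s3)-R_, h+a*np.cos(s2)+b*np.cos(s3)-z]
    return o
R_=least_squares(f,[.45,.45,0,.1]); print(R_.x,np.array(R_.fun).round(4))
def g(v):
    o=[]
    for q,R_,z in D:
        a,b,a1,h,c=v; s2=q[0];s3=q[0]+q[1]
        o+= [a1+a*np.sin(s2)+b*np.sin(s3)+c*np.cos(s3)-R_, h+a*np.cos(s2)+b*np.cos(s3)-c*np.sin(s3)-z]
    return o
R_=least_squares(g,[.45,.45,0,.1,0]); print(R_.x,np.array(R_.fun).round(4))
t=snap('top','t16')
for n,roi in dict(yellow=(310,200,360,275),blue=(195,210,240,275),red=(245,210,285,275),orange=(290,215,315,262)).items():
    try: print(n,rect(t,mask(t,*FC[n],roi),.014))
    except Exception as e: print(n,e)
E
```

```text
[-1.16150888e-01 -1.86538387e-01  1.46624429e+00  8.62660390e-05
  1.86026624e+00  1.19458573e+00] [ 0.49489223 -0.02348235  0.24145687] [ 0.16972823 -0.16132279  0.76095602]
[ 0.34947653  0.54964105  0.03683112 -0.25921359] [ 0.0019  0.0017 -0.0108 -0.0036 -0.0149 -0.0038  0.0208  0.0052  0.0031
  0.0005]
[ 0.35919921  0.54939952 -0.00099517 -0.14413313  0.13065892] [-0.0033 -0.0003  0.0012 -0.0001 -0.0001  0.0003  0.0015  0.0001  0.0007
 -0.0001]
yellow (array([ 0.45057507, -0.15118597]), [14.96386432647705, 77.97632598876953], np.float32(-16.972752))
blue (array([0.46028851, 0.18018683]), [11.944632530212402, 70.40596008300781], np.float32(-16.066153))
red (array([0.45311136, 0.06695003]), [11.087258338928223, 49.77779769897461], np.float32(7.832207))
orange max() iterable argument is empty
```

Pressing down at the leaf's stop gave 18 N with z fixed at 0.045, so the leaf is fully closed. Next the files, blue first: grip the handle, turn 90°, and tilt the tool to horizontal pointing left so the blade hangs down.

send_rows([
  [[0,0,1,0,0,0,0.5],[0,0,1,0,0,0,0.5],[0,0,1,0,0,0,0.5],[0,0,1,0,0,0,0.5],[0,0,1,0,0,0,0.5],[0,0,0.15,-0.013,-0.027,0,0.5],[0,0,0,-0.013,-0.027,0.02,0.5],[0,0,0,-0.013,-0.027,0.03,0.5],[0,0,0,-0.013,-0.027,0.03,0.5],[0,0,0,-0.013,-0.027,0.03,0.5],[0,0,0,-0.013,-0.027,0.03,0.5],[0,0,0,-0.0115,-0.0243,0.03,0.5]],
])

```text
clock: 49.58
tool_pos: [0.4604, 0.1814, 0.0693]
orientation: [-0.0, 0.99, -0.139, -0.0]
wrist_force: [1.0, -0.2, 0.5]
gripper_width: 0.0437
finger_force: 0.0
```

send_rows([
  [[0,0,0,0,0,0,0.5],[0,0,0,0,0,0,0.5]],
])

```text
clock: 49.82
tool_pos: [0.461, 0.1798, 0.0714]
orientation: [0.0, 0.99, -0.139, 0.0]
wrist_force: [-0.6, 0.7, 0.4]
gripper_width: 0.0438
finger_force: 0.0
```

```bash
cat >> h.py <<'E'
def hov(col,z=.012):
    """hovering over a handle: lateral offset, angle, far end in tool axes"""
    w=snap('wrist'); m=mask(w,*FC[col]); m[:, :200]=0; m[:,440:]=0
    c=big(m); P=ray(w,c,z)[:,:2]; _,p,r=st(); M=r.as_matrix()
    q=np.c_[(P-p[:2])@M[:2,0],(P-p[:2])@M[:2,1]]
    (cc,wh,a)=cv2.minAreaRect((q*1000).astype(np.float32)); far=q[:,0].max()
    s=q[(q[:,0]<far-.005)]; b=np.median(s[:,1]); e1=s[s[:,1]>b];e2=s[s[:,1]<b]
    k1=np.polyfit(e1[:,0],e1[:,1],1);k2=np.polyfit(e2[:,0],e2[:,1],1)
    print(col,'far',far.round(4),'near',q[:,0].min().round(4),'lat at 0',((k1[1]+k2[1])/2).round(4),'slope deg',np.degrees(np.arctan([k1[0],k2[0]])).round(1),'width',(k1[1]-k2[1]).round(4),'rect',np.round(cc,1),np.round(wh,1),round(a,1))
    jig(); return w
E
python3 - <<'E'
from h import *
w=hov('blue'); cv2.imwrite('pics/w17.png',w['image'][:,:,::-1])
plan([.4603,.1802,.012],-16)
E
```

```text
blue far 0.0348 near -0.0383 lat at 0 -0.0019 slope deg [ 1.7 -0.8] width 0.0119 rect [-1.7 -1.8] [73.2 12.5] 0.5
jig XY,z -0.1203 0.1333 0.072 F [-0.8 -0.8  1. ] w 0.0435 ff 0.0 z axis [ 0.002  0.    -1.   ] t 49.875
now [0.4613 0.1797 0.072 ] yaw -16.03 turn units [-0.007 -0.017 -0.005] shift after [-0.0011 -0.0002  0.06  ] shift before [-0.0012 -0.0002  0.06  ] w 0.0435 t 49.875
```

send_rows([
  [[0,0,0,-0.0017,-0.0018,0.02,0.5],[0,0,0,0,0,0.02,0.5],[0,0,0,0,0,0.015,0.5],[0,0,0,0,0,0.01,0.5],[0,0,0,0,0,0.004,0.5],[0,0,0,0,0,0,0],[0,0,0,0,0,0,0],[0,0,0,0,0,0,0],[0,0,0,0,0,0,0],[0,0,0,0,0,0,0]],
])

```text
clock: 51.12
tool_pos: [0.4594, 0.1824, 0.0021]
orientation: [-0.0, 0.99, -0.139, 0.0]
wrist_force: [0.2, 0.3, 2.5]
gripper_width: 0.0139
finger_force: 30.0
```

```bash
python3 - <<'E'
from h import *
jig(); s,p,r=st(); print(p,s['q'])
E
```

```text
jig XY,z -0.1215 0.1364 0.0021 F [0.2 0.3 2.5] w 0.0139 ff 30.0 z axis [ 0.001  0.    -1.   ] t 51.125
[0.45936483 0.1824107  0.00205512] [ 3.09141238e-01 -1.24366881e-01  1.83819791e+00  1.75808957e-05
  1.42684136e+00  2.15908448e+00]
```

send_rows([
  [[0,0,0,0,0,-0.01,0],[0,0,0,0,0,-0.03,0],[0,0,0,0,0,-0.04,0],[0,0,0,0,0,-0.04,0],[0,0,0,0,0,-0.04,0],[0,0,0,0,0,-0.04,0],[0,0,-1,0,0,-0.03,0],[0,0,-1,0,0,-0.02,0],[0,0,-1,0,0,0,0],[0,0,-1,0,0,0,0],[0,0,-1,0,0,0,0],[0,0,-1,0,0,0,0]],
])

```text
clock: 52.62
tool_pos: [0.4589, 0.1822, 0.252]
orientation: [-0.0, 0.985, 0.175, 0.0]
wrist_force: [0.2, 0.6, -0.6]
gripper_width: 0.0137
finger_force: 30.0
```

send_rows([
  [[0,0,-1,0,0,0,0],[0,0,-1,0,0,0,0],[0,0,-1,0,0,0,0],[0,0,-1,0,0,0,0],[0,0,-1,0,0,0,0],[0,0,-1,0,0,0,0],[0,0,-1,0,0,0,0],[0,0,-1,0,0,0,0],[0,0,-1,0,0,0,0],[0,0,-1,0,0,0,0],[0,0,-1,0,0,0,0],[0,0,-0.65,0,0,0,0]],
])

```text
clock: 54.12
tool_pos: [0.4589, 0.1822, 0.252]
orientation: [0.0, 0.707, 0.707, 0.0]
wrist_force: [0.1, -1.1, 0.1]
gripper_width: 0.0138
finger_force: 30.0
```

```bash
python3 - <<'E'
from h import *
jig(); s,p,r=st(); print(p,np.round(s['q'],3)); plan(p,90)
w=snap('wrist'); m=mask(w,0,180,0,120); 
t=snap('top')
hsv=cv2.cvtColor(t['image'],cv2.COLOR_RGB2HSV); g=hsv[180:222,165:208]; k=((g[...,1]<60)).astype(np.uint8)*255
c=big(k)+[165,180]; print('pot rim pts',c[:,0].min(),c[:,0].max(),c[:,1].min(),c[:,1].max()); 
print(ray(t,[[c[:,0].min(),199],[c[c[:,1].argmin()][0],c[:,1].min()]],.1).round(4))
E
```

```text
jig XY,z -0.1221 0.1364 0.252 F [ 0.1 -1.1  0.1] w 0.0138 ff 30.0 z axis [ 0.  0. -1.] t 54.125
[0.4588688  0.18224128 0.25196449] [ 0.309 -0.186  1.447  0.     1.88   0.308]
now [0.4589 0.1822 0.252 ] yaw 90.06 turn units [ 0.001 -0.     0.009] shift after [0. 0. 0.] shift before [0. 0. 0.] w 0.0138 t 54.125
pot rim pts 169 207 180 221
[[0.5652 0.3171 0.1   ]
 [0.6184 0.3207 0.1   ]]
```

```bash
python3 - <<'E'
from h import *
w=snap('wrist','w18'); import json
json.dump({k:np.asarray(w[k]).tolist() for k in('vfov','cx','cy','dist','rvec','tvec')},open('w18.json','w'))
P=np.array([[.565+.03*np.cos(a),.272+.03*np.sin(a),.1] for a in np.linspace(0,6.28,9)]); print(proj(w,P).round(0).tolist())
E
```

```text
[[453.0, 115.0], [447.0, 94.0], [428.0, 85.0], [408.0, 93.0], [399.0, 114.0], [405.0, 134.0], [424.0, 142.0], [443.0, 134.0], [453.0, 115.0]]
```

View pics/w18.png

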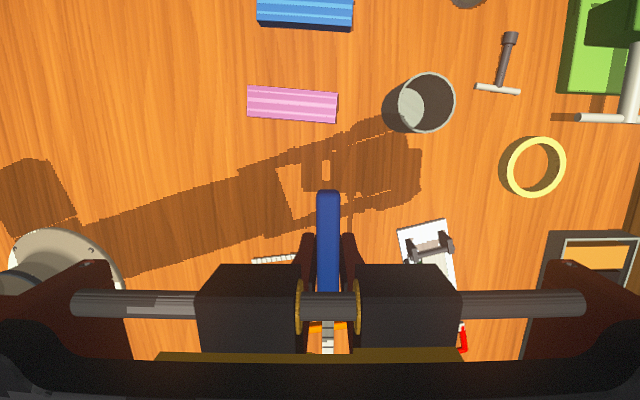

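The blue file is held straight. The pot rim is centred at about (427,102), with the rim spanning x 398–456 and y 72–132. The purple blank is at (292,104).

```bash
python3 - <<'E'
from h import *
import json
w=json.load(open('w18.json')); w['image']=cv2.imread('pics/w18.png')[:,:,::-1].copy()
print(ray(w,[[427,102],[398,102],[456,102],[427,72],[427,132]],.1).round(4)[:,:2].tolist())
t=snap('top'); print(ray(t,[[182.5,199.8],[171,199.8],[194,199.8],[182.5,188.5],[182.5,211]],.1).round(4)[:,:2].tolist())
E
```

```text
[[0.5649, 0.2846], [0.5335, 0.2844], [0.5966, 0.285], [0.5625, 0.3147], [0.5675, 0.2533]]
[[0.5633, 0.2804], [0.5631, 0.3115], [0.5636, 0.2492], [0.5948, 0.2823], [0.5324, 0.2784]]
```

send_rows([
  [[0,1,0,0,0,0,0],[0,1,0,0,0,0,0],[0,1,0,0,0,0,0],[0,1,0,0,0,0,0],[0,1,0,0,0,0,0],[0,1,0,0,0,0,0],[0,0,0,0,0,0,0]],
])

```text
clock: 55.2
tool_pos: [0.459, 0.181, 0.2502]
orientation: [-0.219, 0.675, 0.67, 0.218]
wrist_force: [-0.0, -0.3, 0.5]
gripper_width: 0.0139
finger_force: 30.0
```

```bash
python3 - <<'E'
from h import *
jig(); s,p,r=st(); print(p,np.round(s['q'],3),r.as_matrix().round(2).tolist())
E
```

```text
jig XY,z -0.1223 0.1351 0.2502 F [-0.  -0.3  0.5] w 0.0139 ff 30.0 z axis [ 0.001  0.587 -0.809] t 55.2
[0.45899689 0.18096483 0.25021643] [-0.127 -0.295  1.66   0.643  1.811  0.027] [[0.01, 1.0, 0.0], [0.81, -0.01, 0.59], [0.59, -0.0, -0.81]]
```

send_rows([
  [[0,1,0,0,0,0,0],[0,1,0,0,0,0,0],[0,1,0,0,0,0,0],[0,1,0,0,0,0,0],[0,1,0,0,0,0,0],[0,1,0,0,0,0,0],[0,1,0,0,0,0,0],[0,1,0,0,0,0,0],[0,0,0,0,0,0,0]],
])

```text
clock: 56.32
tool_pos: [0.4586, 0.1829, 0.2497]
orientation: [-0.474, 0.527, 0.525, 0.471]
wrist_force: [-1.2, -0.2, -0.7]
gripper_width: 0.0138
finger_force: 30.0
```

```bash
cat >> h.py <<'E'
def go(target):
    s,p,r=st(); M=r.as_matrix(); d=np.array(target)-p
    print('p',p.round(4),'tool-frame shift',(M.T@d).round(4),'M',M.round(3).tolist(),'q',np.round(s['q'],3),'F',np.round(s['wrist_force'],1),'w',round(s['gripper_width'],4),'t',s['clock'])
E
python3 - <<'E'
from h import *
go([.564,.297,.24])
E
```

```text
p [0.4586 0.1829 0.2497] tool-frame shift [0.003  0.1055 0.1144] M [[0.005, 1.0, -0.001], [0.106, 0.0, 0.994], [0.994, -0.005, -0.106]] q [-0.414 -0.071  1.911  1.345  1.937 -0.329] F [-1.2 -0.2 -0.7] w 0.0138 t 56.325
```

send_rows([
  [[0,0,0,0.0023,0.0176,0.0209,0],[0,0,0,0.0023,0.0176,0.0209,0],[0,0,0,0.0023,0.0176,0.0209,0],[0,0,0,0.0023,0.0176,0.0209,0],[0,0,0,0.0023,0.0176,0.0209,0],[0,0,0,0.0023,0.0176,0.0209,0],[0,0,0,0,0,0,0],[0,0,0,0,0,0,0]],
])

```text
clock: 57.32
tool_pos: [0.5644, 0.3086, 0.2529]
orientation: [-0.472, 0.526, 0.526, 0.473]
wrist_force: [-0.6, -0.1, -0.7]
gripper_width: 0.0141
finger_force: 30.0
```

```bash
python3 - <<'E'
from h import *
go([.564,.309,.1332])
t=snap('top','t19')
s=snap('scene','s19'); cv2.imwrite('pics/s19c.png',cv2.resize(s['image'][130:330,330:530,::-1],(600,600)))
E
```

```text
p [0.5644 0.3086 0.2529] tool-frame shift [-0.119  -0.0006  0.0131] M [[-0.001, 1.0, 0.0], [0.106, -0.0, 0.994], [0.994, 0.001, -0.106]] q [-0.129  0.133  1.696  1.434  1.667 -0.273] F [-0.6 -0.1 -0.7] w 0.0141 t 57.325
```

send_rows([
  [[0,0,0,-0.015,0,0.0016,0],[0,0,0,-0.015,0,0.0016,0],[0,0,0,-0.015,0,0.0016,0],[0,0,0,-0.015,0,0.0016,0],[0,0,0,-0.015,0,0.0016,0],[0,0,0,-0.015,0,0.0017,0],[0,0,0,-0.015,0,0.0017,0],[0,0,0,-0.01,0,0.0011,0],[0,0,0,-0.004,0,0.0006,0],[0,0,0,0,0,0,0]],
])

```text
clock: 58.68
tool_pos: [0.5649, 0.3089, 0.1324]
orientation: [-0.473, 0.526, 0.525, 0.474]
wrist_force: [-0.0, -0.1, -0.1]
gripper_width: 0.0138
finger_force: 30.0
```

```bash
python3 - <<'E'
from h import *
go([.564,.309,.1332]); s=snap('scene')
_,p,r=st(); M=r.as_matrix(); h=p-.005*M[:,2]; P=[h+.0375*M[:,0],h-.0375*M[:,0]]
print('expected',proj(s,P).round(0).tolist()); m=mask(s,*FC['blue'],(370,180,430,290)); c=big(m); print(cv2.boundingRect(c))
E
```

```text
p [0.5649 0.3089 0.1324] tool-frame shift [ 0.0008 -0.0009  0.    ] M [[0.0, 1.0, 0.002], [0.104, -0.002, 0.995], [0.995, -0.0, -0.104]] q [-0.128  0.31   1.74   1.419  1.634 -0.49 ] F [-0.  -0.1 -0.1] w 0.0138 t 58.675
expected [[409.0, 245.0], [403.0, 257.0]]
(405, 243, 7, 9)
```

send_rows([
  [[0,0,0,0,0,0,0.35],[0,0,0,0,0,0,0.35],[0,0,0,0,0,0,0.35],[0,0,0,0,0,-0.015,0.35],[0,0,0,0,0,-0.025,0.35],[0,0,0,0,0,-0.03,0.35],[0,0,0,0,0,-0.03,0.35],[0,0,0,0.03,0,0,0.5],[0,0,0,0.04,0,0,0.5],[0,0,0,0.04,0,0,0.5],[0,0,0,0.01,0,0,0.5]],
])

```text
clock: 60.1
tool_pos: [0.5651, 0.2212, 0.2653]
orientation: [-0.471, 0.525, 0.526, 0.475]
wrist_force: [0.5, -0.1, -0.3]
gripper_width: 0.0438
finger_force: 0.0
```

send_rows([
  [[0,-1,0,0,0,0,0.5],[0,-1,0,0,0,0,0.5],[0,-1,0,0,0,0,0.5],[0,-1,0,0,0,0,0.5],[0,-1,0,0,0,0,0.5],[0,-1,0,0,0,0,0.5],[0,-1,0,0,0,0,0.5],[0,-1,0,0,0,0,0.5],[0,-1,0,0,0,0,0.5],[0,-1,0,0,0,0,0.5],[0,-1,0,0,0,0,0.5],[0,-1,0,0,0,0,0.5]],
])

```text
clock: 61.6
tool_pos: [0.5647, 0.2209, 0.261]
orientation: [-0.073, 0.704, 0.702, 0.072]
wrist_force: [-0.1, 0.0, -1.4]
gripper_width: 0.0443
finger_force: 0.0
```

```bash
python3 - <<'E'
from h import *
go([0.46,.0669,.25]); s=snap('scene')
m=mask(s,*FC['blue'],(370,180,430,290)); c=big(m); print('blue in scene',cv2.boundingRect(c))
# height of the handle: rays meet
t=snap('top','t20')
for n,roi in dict(yellow=(310,200,360,275),blue=(165,170,240,275),red=(245,210,285,275)).items():
    try: print(n,rect(t,mask(t,*FC[n],roi),.014),'at .13',rect(t,mask(t,*FC[n],roi),.13)[0])
    except Exception as e: print(n,e)
plan([.4612,.0669,.07],7.6)
E
```

```text
p [0.5647 0.2209 0.261 ] tool-frame shift [-0.1533 -0.1043 -0.0204] M [[0.003, 1.0, -0.002], [0.979, -0.002, 0.203], [0.203, -0.002, -0.979]] q [0.201 0.059 1.21  0.208 1.828 0.261] F [-0.1  0.  -1.4] w 0.0443 t 61.6
blue in scene (402, 245, 12, 14)
yellow (array([ 0.45057507, -0.15118597]), [14.96386432647705, 77.97632598876953], np.float32(-16.972752)) at .13 [ 0.44084286 -0.14228569]
blue (array([0.59329443, 0.35558188]), [2.905604124069214, 12.15768814086914], np.float32(4.0150366)) at .13 [0.57031061 0.31742822]
red (array([0.46196048, 0.06766769]), [12.361710548400879, 68.18598175048828], np.float32(7.493479)) at .13 [0.45117114 0.05624722]
now [0.5644 0.2231 0.2615] yaw 90.05 turn units [-1.438 -1.62  13.69 ] shift after [-0.123   0.1412  0.1915] shift before [-0.1922 -0.1031  0.1553] w 0.0438 t 61.7
```

Blue is standing in the pot, leaning to +y. Next is red.

send_rows([
  [[0,-1,0,0,0,0,0.5],[0,-1,0,0,0,0,0.5],[0,0,1,0,0,0,0.5],[0,0,1,0,0,0,0.5],[0,0,1,0,0,0,0.5],[0,0,1,0,0,0,0.5],[0,0,1,0,0,0,0.5],[0,0,1,0,0,0,0.5],[0,0,1,0,0,0,0.5],[0,0,1,0,0,0,0.5],[0,0,1,0,0,0,0.5],[0,0,1,0,0,0,0.5]],
])

```text
clock: 63.2
tool_pos: [0.5647, 0.2208, 0.2606]
orientation: [-0.001, 0.967, 0.256, -0.001]
wrist_force: [0.2, -0.5, -0.2]
gripper_width: 0.044
finger_force: 0.0
```

send_rows([
  [[0,0,1,0,0,0,0.5],[0,0,1,0,0,0,0.5],[0,0,1,0,0,0,0.5],[0,0,0.75,0,0,0,0.5],[0,0,0,-0.02,0.024,0.025,0.5],[0,0,0,-0.02,0.024,0.035,0.5],[0,0,0,-0.02,0.024,0.035,0.5],[0,0,0,-0.021,0.024,0.035,0.5],[0,0,0,-0.021,0.023,0.035,0.5],[0,0,0,-0.021,0.023,0.026,0.5],[0,0,0,0,0,0,0.5],[0,0,0,0,0,0,0.5]],
])

```text
clock: 64.7
tool_pos: [0.4615, 0.0652, 0.0717]
orientation: [-0.001, 0.998, 0.064, 0.0]
wrist_force: [0.5, 0.3, 0.8]
gripper_width: 0.0439
finger_force: 0.0
```

```bash
python3 - <<'E'
from h import *
hov('red'); plan([.4616,.067,.0025],7.5)
E
```

```text
red far 0.0379 near -0.0357 lat at 0 -0.0035 slope deg [ 1.8 -1.6] width 0.0101 rect [ 1.  -3.2] [13.  73.6] 89.3
jig XY,z -0.149 0.0228 0.0724 F [ 1.3 -0.8  0. ] w 0.0439 ff 0.0 z axis [ 0.002  0.001 -1.   ] t 64.75
now [0.462  0.0655 0.0724] yaw 7.38 turn units [-0.008 -0.019 -0.02 ] shift after [-0.0002 -0.0015  0.0699] shift before [-0.0004 -0.0015  0.0699] w 0.0439 t 64.75
```

send_rows([
  [[0,0,0,0.001,-0.003,0.02,0.5],[0,0,0,0,0,0.02,0.5],[0,0,0,0,0,0.015,0.5],[0,0,0,0,0,0.011,0.5],[0,0,0,0,0,0.004,0.5],[0,0,0,0,0,0,0],[0,0,0,0,0,0,0],[0,0,0,0,0,0,0],[0,0,0,0,0,0,0],[0,0,0,0,0,0,0],[0,0,0,0,0,-0.01,0],[0,0,0,0,0,-0.03,0]],
])

```text
clock: 66.25
tool_pos: [0.4602, 0.0683, 0.0402]
orientation: [0.0, 0.998, 0.065, -0.002]
wrist_force: [0.6, -0.7, 0.5]
gripper_width: 0.0141
finger_force: 30.0
```

send_rows([
  [[0,0,0,0,0,-0.04,0],[0,0,0,0,0,-0.04,0],[0,0,0,0,0,-0.04,0],[0,0,-1,0,0,-0.04,0],[0,0,-1,0,0,-0.04,0],[0,0,-1,0,0,-0.01,0],[0,0,-1,0,0,0,0],[0,0,-1,0,0,0,0],[0,0,-1,0,0,0,0],[0,0,-1,0,0,0,0],[0,0,-1,0,0,0,0],[0,0,-1,0,0,0,0]],
])

```text
clock: 67.75
tool_pos: [0.4615, 0.0684, 0.2517]
orientation: [0.0, 0.859, 0.512, 0.0]
wrist_force: [-0.5, 0.2, -1.1]
gripper_width: 0.0134
finger_force: 30.0
```

send_rows([
  [[0,0,-1,0,0,0,0],[0,0,-1,0,0,0,0],[0,0,-1,0,0,0,0],[0,0,-1,0,0,0,0],[0,0,-0.77,0,0,0,0],[0,0,0,0,0,0,0]],
])

```text
clock: 68.5
tool_pos: [0.4615, 0.0684, 0.2516]
orientation: [0.0, 0.707, 0.707, 0.0]
wrist_force: [0.0, -0.2, -1.1]
gripper_width: 0.0135
finger_force: 30.0
```

```bash
cat >> h.py <<'E'
def held(col):
    """handle held, tool down: offset of handle from tool axis in a wrist picture (z of handle axis = TCP+5mm)"""
    w=snap('wrist'); m=mask(w,*FC[col],(280,100,370,345)); _,p,r=st(); M=r.as_matrix()
    P=ray(w,big(m),p[2]+.010)[:,:2]; q=np.c_[(P-p[:2])@M[:2,0],(P-p[:2])@M[:2,1]]*1000
    print(col,'held rect',[np.round(x,1) for x in cv2.minAreaRect(q.astype(np.float32))],'far',q[:,0].max().round(1))
E
python3 - <<'E'
from h import *
held('red'); plan([.459,.182,.25],90); print(np.round(bot.read_state()['q'],3))
E
```

```text
red held rect [array([ 6.9, -1. ]), array([13.4, 61.3]), np.float64(89.9)] far 37.5
now [0.4616 0.0684 0.2516] yaw 89.93 turn units [ 0.003 -0.    -0.012] shift after [ 0.1136 -0.0026  0.0016] shift before [ 0.1136 -0.0027  0.0016] w 0.0137 t 68.55
[ 0.074 -0.259  1.51   0.     1.89   0.075]
```

send_rows([
  [[0,0,0,0.02,0.013,0,0],[0,0,0,0.026,0.018,-0.002,0],[0,0,0,0.027,0.018,-0.002,0],[0,0,0,0.027,0.018,-0.002,0],[0,0,0,0.027,0.018,-0.002,0],[0,0,0,0.027,0.017,-0.002,0],[0,1,0,0,0,0,0],[0,1,0,0,0,0,0],[0,1,0,0,0,0,0],[0,1,0,0,0,0,0],[0,1,0,0,0,0,0],[0,1,0,0,0,0,0]],
])

```text
clock: 70.05
tool_pos: [0.5636, 0.2222, 0.2617]
orientation: [-0.219, 0.673, 0.672, 0.22]
wrist_force: [-0.6, 0.1, -1.2]
gripper_width: 0.0137
finger_force: 30.0
```

send_rows([
  [[0,1,0,0,0,0,0],[0,1,0,0,0,0,0],[0,1,0,0,0,0,0],[0,1,0,0,0,0,0],[0,1,0,0,0,0,0],[0,1,0,0,0,0,0],[0,1,0,0,0,0,0],[0,1,0,0,0,0,0],[0,0,0,0,0,0,0],[0,0,0,0,0,0,0]],
])

```text
clock: 71.3
tool_pos: [0.5638, 0.2224, 0.2618]
orientation: [-0.473, 0.526, 0.526, 0.473]
wrist_force: [-0.2, 0.3, -0.0]
gripper_width: 0.014
finger_force: 30.0
```

```bash
python3 - <<'E'
from h import *
go([.556,.290,.253]); s=snap('scene')
_,p,r=st(); M=r.as_matrix(); h=p-.005*M[:,2]; P=[h+.0375*M[:,0],h-.0375*M[:,0]]
print('expected',proj(s,P).round(0).tolist()); m=mask(s,*FC['red'],(370,180,430,290)); c=big(m); print(cv2.boundingRect(c))
E
```

```text
p [0.5638 0.2224 0.2618] tool-frame shift [-0.0016 -0.0077  0.0681] M [[-0.001, 1.0, -0.001], [0.107, 0.001, 0.994], [0.994, 0.0, -0.107]] q [-0.277  0.153  1.656  1.397  1.812 -0.276] F [-0.2  0.3 -0. ] w 0.014 t 71.3
expected [[392.0, 197.0], [386.0, 212.0]]
(387, 195, 7, 7)
```

send_rows([
  [[0,0,0,-0.0004,-0.002,0.017,0],[0,0,0,-0.0004,-0.002,0.017,0],[0,0,0,-0.0004,-0.002,0.017,0],[0,0,0,-0.0004,-0.0017,0.017,0],[0,0,0,0,0,0,0],[0,0,0,-0.01,0,0.001,0],[0,0,0,-0.015,0,0.0016,0],[0,0,0,-0.015,0,0.0016,0],[0,0,0,-0.015,0,0.0016,0],[0,0,0,-0.015,0,0.0016,0],[0,0,0,-0.015,0,0.0016,0],[0,0,0,0,0,0,0]],
])

```text
clock: 72.85
tool_pos: [0.5554, 0.29, 0.1653]
orientation: [-0.474, 0.526, 0.525, 0.472]
wrist_force: [-0.4, -0.8, -0.3]
gripper_width: 0.0141
finger_force: 30.0
```

```bash
python3 - <<'E'
from h import *
go([.556,.290,.1332])
E
```

```text
p [0.5554 0.29   0.1653] tool-frame shift [-0.032   0.0007  0.0034] M [[0.003, 1.0, -0.001], [0.104, 0.0, 0.995], [0.995, -0.003, -0.104]] q [-0.164  0.239  1.755  1.407  1.677 -0.437] F [-0.4 -0.8 -0.3] w 0.0141 t 72.85
```

Free so far; finish the insertion, release, and back off.

send_rows([
  [[0,0,0,-0.013,0,0.0014,0],[0,0,0,-0.012,0,0.0012,0],[0,0,0,-0.007,0,0.0008,0],[0,0,0,0,0,0,0],[0,0,0,0,0,0,0.3],[0,0,0,0,0,0,0.3],[0,0,0,0,0,0,0.3],[0,0,0,0,0,-0.015,0.3],[0,0,0,0,0,-0.025,0.3],[0,0,0,0,0,-0.03,0.3],[0,0,0,0.03,0,0,0.5],[0,0,0,0.04,0,0,0.5]],
])

```text
clock: 74.35
tool_pos: [0.556, 0.2263, 0.2117]
orientation: [-0.474, 0.526, 0.524, 0.473]
wrist_force: [0.7, -0.2, -0.2]
gripper_width: 0.0423
finger_force: 0.0
```

send_rows([
  [[0,-1,0,0.04,0,0,0.5],[0,-1,0,0.01,0,0,0.5],[0,-1,0,0,0,0,0.5],[0,-1,0,0,0,0,0.5],[0,-1,0,0,0,0,0.5],[0,-1,0,0,0,0,0.5],[0,-1,0,0,0,0,0.5],[0,-1,0,0,0,0,0.5],[0,-1,0,0,0,0,0.5],[0,-1,0,0,0,0,0.5],[0,-1,0,0,0,0,0.5],[0,-1,0,0,0,0,0.5]],
])

```text
clock: 75.85
tool_pos: [0.556, 0.2328, 0.2621]
orientation: [-0.073, 0.704, 0.703, 0.073]
wrist_force: [0.6, -0.0, 0.1]
gripper_width: 0.0438
finger_force: 0.0
```

send_rows([
  [[0,-1,0,0,0,0,0.5],[0,-1,0,0,0,0,0.5],[0,0,1,0,0,0,0.5],[0,0,1,0,0,0,0.5],[0,0,1,0,0,0,0.5],[0,0,1,0,0,0,0.5],[0,0,1,0,0,0,0.5],[0,0,1,0,0,0,0.5],[0,0,1,0,0,0,0.5],[0,0,1,0,0,0,0.5],[0,0,1,0,0,0,0.5],[0,0,1,0,0,0,0.5]],
])

```text
clock: 77.35
tool_pos: [0.5559, 0.2329, 0.2615]
orientation: [0.0, 0.967, 0.257, -0.0]
wrist_force: [0.1, -0.0, 0.9]
gripper_width: 0.0438
finger_force: 0.0
```

```bash
python3 - <<'E'
from h import *
s=snap('scene','s21'); t=snap('top','t21')
for n in('blue','red'):
    for nm,v,roi in(('scene',s,(365,200,430,290)),('top',t,(160,165,215,215))):
        try: print(n,nm,cv2.boundingRect(big(mask(v,*FC[n],roi))))
        except Exception as e: print(n,nm,'none')
for n,roi in dict(yellow=(310,200,360,275),orange=(285,215,320,270)).items():
    m=mask(t,*FC[n],roi)
    if n=='orange': m=mask(t,15,21,195,175,roi)
    try: print(n,rect(t,m,.014),cv2.boundingRect(big(m)))
    except Exception as e: print(n,e)
plan([.4657,-.0428,.07],.6); go([.5,.1,.2])
E
```

```text
blue scene (401, 246, 13, 14)
blue top none
red scene (406, 241, 5, 5)
red top none
yellow (array([ 0.45057507, -0.15118597]), [14.96386432647705, 77.97632598876953], np.float32(-16.972752)) (333, 232, 12, 27)
orange (array([ 0.45459894, -0.07235755]), [8.619951248168945, 67.80387115478516], np.float32(8.931898)) (308, 232, 7, 24)
now [0.5559 0.233  0.2615] yaw 29.90 turn units [1.000e-03 7.000e-03 4.883e+00] shift after [-0.0931  0.2748  0.1915] shift before [-0.2156  0.1941  0.1917] w 0.044 t 77.45
p [0.5559 0.233  0.2615] tool-frame shift [-0.1147  0.0874  0.0616] M [[0.867, 0.498, -0.001], [0.498, -0.867, -0.0], [-0.001, -0.0, -1.0]] q [ 0.34   0.111  1.14  -0.     1.891  1.389] F [ 0.2 -0.4 -1.2] w 0.044 t 77.45
```

The orange file has been knocked aside, to about (0.4546, -0.0724) with yaw 8.9°. I'll use the new pose.

send_rows([
  [[0,0,1,0,0,0,0.5],[0,0,1,0,0,0,0.5],[0,0,1,0,0,0,0.5],[0,0,0.5,-0.0164,0.0318,0,0.5],[0,0,0,-0.0164,0.0318,0.02,0.5],[0,0,0,-0.0164,0.0318,0.025,0.5],[0,0,0,-0.0164,0.0318,0.025,0.5],[0,0,0,-0.0164,0.0318,0.025,0.5],[0,0,0,-0.0164,0.0318,0.025,0.5],[0,0,0,-0.0164,0.0318,0.025,0.5],[0,0,0,-0.0164,0.0318,0.025,0.5],[0,0,0,-0.0164,0.0318,0.021,0.5]],
])

```text
clock: 78.95
tool_pos: [0.4558, -0.0738, 0.0696]
orientation: [-0.0, 0.997, 0.08, -0.0]
wrist_force: [0.5, -0.5, -0.2]
gripper_width: 0.044
finger_force: 0.0
```

send_rows([
  [[0,0,0,0,0,0,0.5],[0,0,0,0,0,0,0.5]],
])

```text
clock: 79.2
tool_pos: [0.4571, -0.0723, 0.0712]
orientation: [-0.0, 0.997, 0.079, 0.001]
wrist_force: [0.6, 0.3, -0.2]
gripper_width: 0.0441
finger_force: 0.0
```

```bash
python3 - <<'E'
from h import *
w=snap('wrist','w22'); hsv=cv2.cvtColor(w['image'],cv2.COLOR_RGB2HSV)
P=proj(w,[[.4546,-.0724,.012],[.4546+.03,-.0724+.005,.012],[.45,-.04,0]]).round(0).astype(int); print(P.tolist(),[hsv[v,u].tolist() for u,v in P if v<400])
print([hsv[r,328].tolist() for r in range(150,260,10)],[hsv[r,250].tolist() for r in (150,200)])
plan([.4546,-.0724,.07],8.9)
E
```

```text
[[328, 222], [327, 186], [290, 217]] [[14, 255, 228], [15, 255, 228], [13, 187, 161]]
[[14, 194, 155], [14, 202, 155], [14, 194, 163], [14, 255, 218], [14, 255, 227], [15, 255, 227], [14, 255, 227], [14, 255, 225], [16, 255, 236], [23, 255, 252], [22, 255, 252]] [[14, 202, 167], [13, 191, 170]]
now [ 0.4575 -0.072   0.0715] yaw 9.08 turn units [ 0.001 -0.015  0.03 ] shift after [-0.0029 -0.0001  0.0015] shift before [-0.0029 -0.0001  0.0015] w 0.0436 t 79.25
```

```bash
cat >> h.py <<'E'
FC['orange']=(10,26,225,150)
E
python3 - <<'E'
from h import *
hov('orange')
E
```

```text
orange far 0.0343 near -0.0399 lat at 0 -0.0004 slope deg [ 1.5 -0.8] width 0.0124 rect [-2.8 -0.8] [13.7 74.3] 89.6
jig XY,z -0.1887 -0.1088 0.0715 F [-0.3  0.1 -0.2] w 0.0438 ff 0.0 z axis [ 0.002  0.    -1.   ] t 79.3
```

send_rows([
  [[0,0,0,-0.0028,-0.0007,0.02,0.5],[0,0,0,0,0,0.02,0.5],[0,0,0,0,0,0.015,0.5],[0,0,0,0,0,0.0105,0.5],[0,0,0,0,0,0.0035,0.5],[0,0,0,0,0,0,0],[0,0,0,0,0,0,0],[0,0,0,0,0,0,0],[0,0,0,0,0,0,0],[0,0,0,0,0,0,0],[0,0,0,0,0,-0.01,0],[0,0,0,0,0,-0.03,0]],
])

```text
clock: 80.8
tool_pos: [0.4525, -0.0718, 0.0404]
orientation: [-0.001, 0.997, 0.079, -0.002]
wrist_force: [-0.0, 0.1, 0.0]
gripper_width: 0.0142
finger_force: 30.0
```

send_rows([
  [[0,0,0,0,0,-0.04,0],[0,0,0,0,0,-0.04,0],[0,0,0,0,0,-0.04,0],[0,0,-1,0,0,-0.04,0],[0,0,-1,0,0,-0.04,0],[0,0,-1,0,0,-0.02,0],[0,0,-1,0,0,0,0],[0,0,-1,0,0,0,0],[0,0,-1,0,0,0,0],[0,0,-1,0,0,0,0],[0,0,-1,0,0,0,0],[0,0,-1,0,0,0,0]],
])

```text
clock: 82.3
tool_pos: [0.4537, -0.0721, 0.2618]
orientation: [0.0, 0.852, 0.524, 0.0]
wrist_force: [-0.9, -0.5, -0.2]
gripper_width: 0.0139
finger_force: 30.0
```

send_rows([
  [[0,0,-1,0,0,0,0],[0,0,-1,0,0,0,0],[0,0,-1,0,0,0,0],[0,0,-1,0,0,0,0],[0,0,-0.5,0,0,0,0],[0,0,0,0,0,0,0]],
])

```text
clock: 83.05
tool_pos: [0.4538, -0.0721, 0.2617]
orientation: [0.0, 0.707, 0.707, 0.0]
wrist_force: [0.6, 0.2, -0.5]
gripper_width: 0.0141
finger_force: 30.0
```

```bash
python3 - <<'E'
from h import *
held('orange'); plan([.564,.222,.262],90)
E
```

```text
orange held rect [array([ 7.4, -2.8]), array([62.4, 16.6]), np.float64(0.1)] far 38.6
now [ 0.4538 -0.0721  0.2617] yaw 89.96 turn units [ 0.002  0.    -0.007] shift after [ 0.2941  0.1102 -0.0003] shift before [ 0.2942  0.11   -0.0003] w 0.0141 t 83.1
```

send_rows([
  [[0,0,0,0.02,0,0,0],[0,0,0,0.033,0,0,0],[0,0,0,0.033,0,0,0],[0,0,0,0.033,0,0,0],[0,0,0,0.033,0,0,0],[0,0,0,0.033,0,0,0],[0,0,0,0.033,0,0,0],[0,0,0,0.033,0,0,0],[0,0,0,0,0,0,0]],
])

```text
clock: 84.22
tool_pos: [0.4534, 0.1804, 0.2611]
orientation: [-0.0, 0.706, 0.708, -0.0]
wrist_force: [0.5, -0.4, -0.8]
gripper_width: 0.0138
finger_force: 30.0
```

```bash
python3 - <<'E'
from h import *
w=snap('wrist','w23')
r=proj(w,[[.564,.2825,.1]])[0]; print('pot px',r)
x,y=int(r[0]),int(r[1]); roi=(x-60,max(0,y-75),x+60,y+60)
for n,f in(('blue',FC['blue']),('red',(170,8,150,60))):
    m=mask(w,*f,roi)
    try:
        c=big(m); print(n,cv2.boundingRect(c),'area',cv2.contourArea(c))
        (u,v),wh,a=cv2.minAreaRect(c); bx=cv2.boxPoints(((u,v),wh,a)); 
        # ends of handle: low end z~.095.., top end z~.16
        e=[(bx[i]+bx[(i+1)%4])/2 for i in range(4)]; 
        for k in e: print('  ',k.round(0),'z.1',ray(w,[k],.1)[0][:2].round(3),'z.165',ray(w,[k],.165)[0][:2].round(3))
    except Exception as ex: print(n,ex)
E
```

```text
pot px [428.68225905 103.56999374]
blue (452, 47, 15, 16) area 182.5
   [452.  54.] z.1 [0.585 0.333] z.165 [0.558 0.317]
   [459.  47.] z.1 [0.592 0.341] z.165 [0.564 0.323]
   [466.  54.] z.1 [0.6   0.333] z.165 [0.571 0.317]
   [459.  62.] z.1 [0.594 0.326] z.165 [0.565 0.311]
red (414, 64, 41, 40) area 777.5
   [428.  78.] z.1 [0.561 0.309] z.165 [0.539 0.298]
   [454.  66.] z.1 [0.588 0.322] z.165 [0.561 0.308]
   [441.  91.] z.1 [0.577 0.296] z.165 [0.552 0.287]
   [416. 103.] z.1 [0.55  0.283] z.165 [0.53  0.277]
```

send_rows([
  [[0,0,0,0.01,0.03,0,0],[0,0,0,0.01,0.03,0,0],[0,0,0,0.01,0.03,0,0],[0,0,0,0.01,0.0286,0,0],[0,1,0,0,0,0,0],[0,1,0,0,0,0,0],[0,1,0,0,0,0,0],[0,1,0,0,0,0,0],[0,1,0,0,0,0,0],[0,1,0,0,0,0,0],[0,1,0,0,0,0,0],[0,1,0,0,0,0,0]],
])

```text
clock: 85.78
tool_pos: [0.5727, 0.2172, 0.2617]
orientation: [-0.288, 0.646, 0.645, 0.289]
wrist_force: [-0.7, -0.2, -0.6]
gripper_width: 0.0138
finger_force: 30.0
```

send_rows([
  [[0,1,0,0,0,0,0],[0,1,0,0,0,0,0],[0,1,0,0,0,0,0],[0,1,0,0,0,0,0],[0,1,0,0,0,0,0],[0,1,0,0,0,0,0],[0,1,0,0,0,0,0],[0,0,0,0,0,0,0],[0,0,0,0,0,0,0]],
])

```text
clock: 86.9
tool_pos: [0.5727, 0.2183, 0.262]
orientation: [-0.499, 0.5, 0.501, 0.5]
wrist_force: [-0.0, 0.4, -0.8]
gripper_width: 0.0138
finger_force: 30.0
```

```bash
python3 - <<'E'
from h import *
go([.572,.277,.26]); s=snap('scene')
_,p,r=st(); M=r.as_matrix(); h=p-.005*M[:,2]; P=[h+.0375*M[:,0],h-.0375*M[:,0]]
print('expected',proj(s,P).round(0).tolist()); m=mask(s,10,24,215,150,(375,170,415,230)); c=big(m); print(cv2.boundingRect(c))
E
```

```text
p [0.5727 0.2183 0.262 ] tool-frame shift [-0.0018 -0.0007  0.0587] M [[-0.001, 1.0, 0.0], [0.002, -0.0, 1.0], [1.0, 0.001, -0.002]] q [-0.283  0.221  1.651  1.483  1.84  -0.314] F [-0.   0.4 -0.8] w 0.0138 t 86.9
expected [[387.0, 197.0], [384.0, 214.0]]
(384, 196, 5, 4)
```

send_rows([
  [[0,0,0,0,0,0.02,0],[0,0,0,0,0,0.02,0],[0,0,0,0,0,0.0187,0],[0,0,0,0,0,0,0],[0,0,0,-0.01,0,0,0],[0,0,0,-0.017,0,0,0],[0,0,0,-0.017,0,0,0],[0,0,0,-0.017,0,0,0],[0,0,0,-0.017,0,0,0],[0,0,0,-0.015,0,0,0],[0,0,0,0,0,0,0]],
])

```text
clock: 88.32
tool_pos: [0.572, 0.2776, 0.1667]
orientation: [0.501, -0.501, -0.499, -0.499]
wrist_force: [-0.5, 0.1, -0.2]
gripper_width: 0.0135
finger_force: 30.0
```

```bash
python3 - <<'E'
from h import *
go([.572,.277,.1345])
E
```

```text
p [0.572  0.2776 0.1667] tool-frame shift [-0.0322  0.0001 -0.0007] M [[0.003, 1.0, -0.0], [-0.0, 0.0, 1.0], [1.0, -0.003, 0.0]] q [-0.184  0.338  1.709  1.486  1.734 -0.48 ] F [-0.5  0.1 -0.2] w 0.0135 t 88.325
```

send_rows([
  [[0,0,0,-0.012,0,0,0],[0,0,0,-0.011,0,0,0],[0,-0.8,0,0,0,0.005,0],[0,0,0,-0.007,0,0.001,0],[0,0,0,0,0,0,0],[0,0,0,0,0,0,0.25],[0,0,0,0,0,0,0.25],[0,0,0,0,0,0,0.25],[0,0,0,0,0,-0.015,0.3],[0,0,0,0,0,-0.025,0.3],[0,0,0,0,0,-0.03,0.3],[0,0,0,0.03,0,0,0.5]],
])

```text
clock: 89.82
tool_pos: [0.5726, 0.2132, 0.1725]
orientation: [-0.479, 0.522, 0.519, 0.478]
wrist_force: [0.3, -0.5, -1.0]
gripper_width: 0.0329
finger_force: 0.0
```

send_rows([
  [[0,0,0,0.04,0,0,0.5],[0,-1,0,0.04,0,0,0.5],[0,-1,0,0.01,0,0,0.5],[0,-1,0,0,0,0,0.5],[0,-1,0,0,0,0,0.5],[0,-1,0,0,0,0,0.5],[0,-1,0,0,0,0,0.5],[0,-1,0,0,0,0,0.5],[0,-1,0,0,0,0,0.5],[0,-1,0,0,0,0,0.5],[0,-1,0,0,0,0,0.5],[0,-1,0,0,0,0,0.5]],
])

```text
clock: 91.32
tool_pos: [0.5725, 0.2231, 0.2642]
orientation: [-0.117, 0.698, 0.697, 0.117]
wrist_force: [-0.2, 0.3, -0.7]
gripper_width: 0.0437
finger_force: 0.0
```

send_rows([
  [[0,-1,0,0,0,0,0.5],[0,-1,0,0,0,0,0.5],[0,-1,0,0,0,0,0.5],[0,-0.2,1,0,0,0,0.5],[0,0,1,0,0,0,0.5],[0,0,1,0,0,0,0.5],[0,0,1,0,0,0,0.5],[0,0,1,0,0,0,0.5],[0,0,1,0,0,0,0.5],[0,0,1,0,0,0,0.5],[0,0,1,0,0,0,0.5],[0,0,1,0,0,0,0.5]],
])

```text
clock: 92.82
tool_pos: [0.5724, 0.2233, 0.2637]
orientation: [-0.0, 0.952, 0.307, -0.001]
wrist_force: [-0.9, 0.4, 0.0]
gripper_width: 0.044
finger_force: 0.0
```

```bash
python3 - <<'E'
from h import *
t=snap('top','t24')
m=mask(t,*FC['yellow'],(300,195,370,290)); print('yellow',rect(t,m,.014),cv2.boundingRect(big(m)))
m=mask(t,15,21,200,175,(285,215,320,270)); print('orange left on bench px',int((m>0).sum()))
s=snap('scene','s24')
for n,f in(('blue',FC['blue']),('red',(170,8,150,60))): print(n,cv2.boundingRect(big(mask(s,*f,(365,200,430,290)))))
plan([.4506,-.1512,.07],-17); go([.5,.1,.2])
E
```

```text
yellow (array([ 0.45057507, -0.15118597]), [14.96386432647705, 77.97632598876953], np.float32(-16.972752)) (333, 232, 12, 27)
orange left on bench px 0
blue (410, 248, 7, 6)
red (399, 239, 13, 15)
now [0.5724 0.2234 0.2637] yaw 35.91 turn units [-1.000e-03  1.800e-02  8.818e+00] shift after [-0.007   0.3939  0.1937] shift before [-0.318   0.2322  0.194 ] w 0.0437 t 92.925
p [0.5724 0.2234 0.2637] tool-frame shift [-0.1309  0.0576  0.0639] M [[0.81, 0.586, -0.002], [0.586, -0.81, -0.0], [-0.002, -0.001, -1.0]] q [0.317 0.146 1.099 0.    1.899 1.261] F [-0.3  0.2  0.1] w 0.0437 t 92.925
```

send_rows([
  [[0,0,1,0,0,0,0.5],[0,0,1,0,0,0,0.5],[0,0,1,0,0,0,0.5],[0,0,1,0,0,0,0.5],[0,0,1,0,0,0,0.5],[0,0,1,0,0,0,0.5],[0,0,1,0,0,0,0.5],[0,0,1,0,0,0,0.5],[0,0,0.82,0,0.02,0,0.5],[0,0,0,0,0.034,0,0.5],[0,0,0,0,0.034,0,0.5],[0,0,0,0,0.034,0.02,0.5]],
])

```text
clock: 94.42
tool_pos: [0.5387, 0.1058, 0.2455]
orientation: [-0.0, 0.989, -0.146, 0.001]
wrist_force: [0.0, 1.2, -0.4]
gripper_width: 0.0441
finger_force: 0.0
```

send_rows([
  [[0,0,0,-0.001,0.034,0.022,0.5],[0,0,0,-0.001,0.034,0.022,0.5],[0,0,0,-0.001,0.034,0.022,0.5],[0,0,0,-0.001,0.034,0.022,0.5],[0,0,0,-0.001,0.034,0.022,0.5],[0,0,0,-0.001,0.034,0.022,0.5],[0,0,0,-0.001,0.034,0.022,0.5],[0,0,0,0,0.034,0.02,0.5],[0,0,0,0,0,0,0.5],[0,0,0,0,0,0,0.5]],
])

```text
clock: 95.68
tool_pos: [0.4529, -0.1509, 0.0705]
orientation: [-0.0, 0.989, -0.147, -0.0]
wrist_force: [-0.1, -0.2, -0.4]
gripper_width: 0.0438
finger_force: 0.0
```

```bash
python3 - <<'E'
from h import *
hov('yellow'); plan([.4506,-.1512,.0025],-17)
E
```

```text
yellow far 0.0366 near -0.0436 lat at 0 0.0011 slope deg [ 1.7 -1.3] width 0.0121 rect [-3.5  1. ] [80.3 13.8] 0.3
jig XY,z -0.2131 -0.1838 0.0708 F [-0.2 -0.5  1. ] w 0.0442 ff 0.0 z axis [ 0.  0. -1.] t 95.725
now [ 0.4533 -0.1506  0.0708] yaw -16.84 turn units [-0.001 -0.003  0.027] shift after [-0.0024  0.0013  0.0683] shift before [-0.0024  0.0013  0.0683] w 0.0442 t 95.725
```

send_rows([
  [[0,0,0,-0.0005,0.001,0.02,0.5],[0,0,0,0,0,0.02,0.5],[0,0,0,0,0,0.015,0.5],[0,0,0,0,0,0.0095,0.5],[0,0,0,0,0,0.004,0.5],[0,0,0,0,0,0,0],[0,0,0,0,0,0,0],[0,0,0,0,0,0,0],[0,0,0,0,0,0,0],[0,0,0,0,0,0,0],[0,0,0,0,0,-0.01,0],[0,0,0,0,0,-0.03,0]],
])

```text
clock: 97.22
tool_pos: [0.4505, -0.1513, 0.0402]
orientation: [-0.0, 0.989, -0.147, -0.003]
wrist_force: [0.3, 0.4, 0.1]
gripper_width: 0.0139
finger_force: 30.0
```

send_rows([
  [[0,0,0,0,0,-0.04,0],[0,0,0,0,0,-0.04,0],[0,0,0,0,0,-0.04,0],[0,0,-1,0,0,-0.04,0],[0,0,-1,0,0,-0.04,0],[0,0,-1,0,0,-0.02,0],[0,0,-1,0,0,0,0],[0,0,-1,0,0,0,0],[0,0,-1,0,0,0,0],[0,0,-1,0,0,0,0],[0,0,-1,0,0,0,0],[0,0,-1,0,0,0,0]],
])

```text
clock: 98.72
tool_pos: [0.4519, -0.1518, 0.2617]
orientation: [-0.0, 0.947, 0.32, -0.0]
wrist_force: [-0.7, 0.3, -0.6]
gripper_width: 0.0136
finger_force: 30.0
```

send_rows([
  [[0,0,-1,0,0,0,0],[0,0,-1,0,0,0,0],[0,0,-1,0,0,0,0],[0,0,-1,0,0,0,0],[0,0,-1,0,0,0,0],[0,0,-1,0,0,0,0],[0,0,-1,0,0,0,0],[0,0,-1,0,0,0,0],[0,0,-0.8,0,0,0,0],[0,0,0,0,0,0,0]],
])

```text
clock: 99.98
tool_pos: [0.452, -0.1518, 0.2616]
orientation: [-0.0, 0.708, 0.706, -0.0]
wrist_force: [0.5, -0.3, -0.1]
gripper_width: 0.0138
finger_force: 30.0
```

```bash
python3 - <<'E'
from h import *
held('yellow'); plan([.455,.18,.262],90)
E
```

```text
yellow held rect [array([ 7.7, -1. ]), array([13.5, 63.1]), np.float64(89.6)] far 39.2
now [ 0.452  -0.1518  0.2616] yaw 89.81 turn units [-0.008  0.    -0.032] shift after [ 0.3318  0.003  -0.0004] shift before [ 0.3318  0.0019 -0.0004] w 0.0142 t 100.025
```

send_rows([
  [[0,0,0,0.02,0,0,0],[0,0,0,0.034,0,0,0],[0,0,0,0.034,0,0,0],[0,0,0,0.034,0,0,0],[0,0,0,0.034,0,0,0],[0,0,0,0.034,0,0,0],[0,0,0,0.034,0,0,0],[0,0,0,0.034,0,0,0],[0,0,0,0.034,0,0,0],[0,0,0,0.034,0,0,0],[0,0,0,0.006,0,0,0],[0,0,0,0,0,0,0]],
])

```text
clock: 101.52
tool_pos: [0.4526, 0.1799, 0.2613]
orientation: [-0.0, 0.708, 0.706, -0.001]
wrist_force: [-0.3, -0.4, -0.5]
gripper_width: 0.0136
finger_force: 30.0
```

```bash
python3 - <<'E'
from h import *
w=snap('wrist','w25'); go([.564,.222,.262])
cv2.imwrite('pics/w25c.png',cv2.resize(w['image'][20:170,350:530,::-1],(720,600)))
import json
json.dump({k:np.asarray(w[k]).tolist() for k in('vfov','cx','cy','dist','rvec','tvec')},open('w25.json','w'))
E
```

```text
p [0.4527 0.1795 0.2613] tool-frame shift [ 0.0428  0.1112 -0.0008] M [[0.003, 1.0, -0.001], [1.0, -0.003, -0.0], [-0.0, -0.001, -1.0]] q [ 0.308 -0.199  1.442 -0.     1.9    0.31 ] F [-0.7 -0.3 -0.1] w 0.0135 t 101.575
```

View pics/w25c.png

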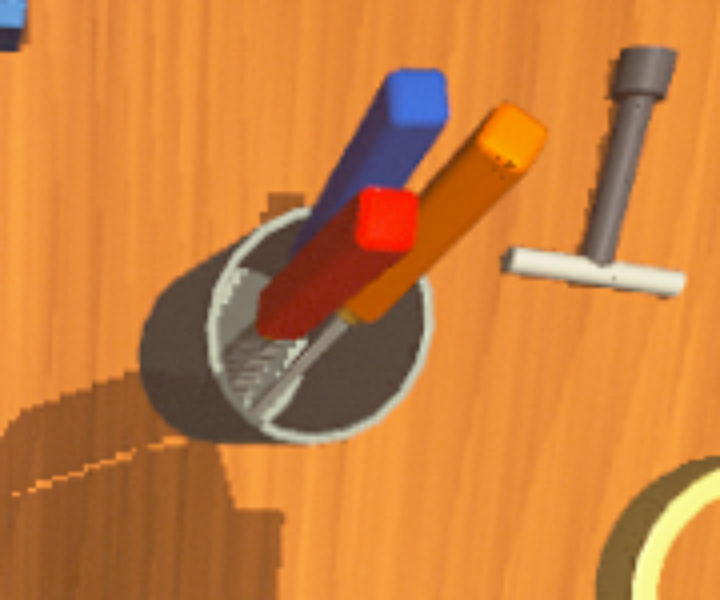

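The crop shows blue, red and orange all standing in the pot and leaning to +y. The near (-y) half is free, so yellow goes in at about (0.568, 0.268).

send_rows([
  [[0,0,0,0.01,0.029,0,0],[0,0,0,0.01,0.029,0,0],[0,0,0,0.01,0.029,0,0],[0,0,0,0.01,0.0283,0,0],[0,1,0,0,0,0,0],[0,1,0,0,0,0,0],[0,1,0,0,0,0,0],[0,1,0,0,0,0,0],[0,1,0,0,0,0,0],[0,1,0,0,0,0,0],[0,1,0,0,0,0,0],[0,1,0,0,0,0,0]],
])

```text
clock: 103.08
tool_pos: [0.5684, 0.2181, 0.2615]
orientation: [-0.288, 0.647, 0.644, 0.289]
wrist_force: [-0.2, 0.4, -0.5]
gripper_width: 0.0135
finger_force: 30.0
```

send_rows([
  [[0,1,0,0,0,0,0],[0,1,0,0,0,0,0],[0,1,0,0,0,0,0],[0,1,0,0,0,0,0],[0,1,0,0,0,0,0],[0,1,0,0,0,0,0],[0,1,0,0,0,0,0],[0,0,0,0,0,0,0],[0,0,0,0,0,0,0]],
])

```text
clock: 104.2
tool_pos: [0.5683, 0.2192, 0.2617]
orientation: [-0.499, 0.501, 0.5, 0.5]
wrist_force: [0.1, 0.0, 0.3]
gripper_width: 0.014
finger_force: 30.0
```

```bash
python3 - <<'E'
from h import *
go([.568,.273,.262]); s=snap('scene')
_,p,r=st(); M=r.as_matrix(); h=p-.005*M[:,2]; P=[h+.0375*M[:,0],h-.0375*M[:,0]]
print('expected',proj(s,P).round(0).tolist()); m=mask(s,*FC['yellow'],(375,170,415,230)); c=big(m); print(cv2.boundingRect(c))
E
```

```text
p [0.5683 0.2192 0.2617] tool-frame shift [ 0.0004 -0.0005  0.0538] M [[-0.0, 1.0, 0.003], [0.002, -0.003, 1.0], [1.0, 0.0, -0.002]] q [-0.284  0.208  1.666  1.483  1.838 -0.316] F [0.1 0.  0.3] w 0.014 t 104.2
expected [[388.0, 196.0], [385.0, 214.0]]
(385, 193, 7, 13)
```

send_rows([
  [[0,0,0,0,0,0.02,0],[0,0,0,0,0,0.02,0],[0,0,0,0,0,0.0135,0],[0,0,0,0,0,0,0],[0,0,0,-0.01,0,0,0],[0,0,0,-0.017,0,0,0],[0,0,0,-0.017,0,0,0],[0,0,0,-0.017,0,0,0],[0,0,0,-0.017,0,0,0],[0,0,0,-0.015,0,0,0],[0,0,0,0,0,0,0]],
])

```text
clock: 105.62
tool_pos: [0.5676, 0.2735, 0.1665]
orientation: [-0.501, 0.501, 0.499, 0.499]
wrist_force: [0.4, -0.6, -0.5]
gripper_width: 0.0139
finger_force: 30.0
```

```bash
python3 - <<'E'
from h import *
go([.568,.273,.1345])
E
```

```text
p [0.5676 0.2735 0.1665] tool-frame shift [-0.032   0.0005 -0.0005] M [[0.004, 1.0, 0.002], [-0.0, -0.002, 1.0], [1.0, -0.004, 0.0]] q [-0.192  0.329  1.722  1.482  1.74  -0.483] F [ 0.4 -0.6 -0.5] w 0.0139 t 105.625
```

send_rows([
  [[0,0,0,-0.012,0,0,0],[0,0,0,-0.011,0,0,0],[0,-0.8,0,0,0,0.005,0],[0,0,0,-0.007,0,0.001,0],[0,0,0,0,0,0,0],[0,0,0,0,0,0,0.25],[0,0,0,0,0,0,0.25],[0,0,0,0,0,0,0.25],[0,0,0,0,0,-0.015,0.3],[0,0,0,0,0,-0.025,0.3],[0,0,0,0,0,-0.03,0.3],[0,0,0,0.03,0,0,0.5]],
])

```text
clock: 107.12
tool_pos: [0.5681, 0.209, 0.1723]
orientation: [-0.479, 0.523, 0.518, 0.478]
wrist_force: [0.3, 0.4, -0.1]
gripper_width: 0.033
finger_force: 0.0
```

send_rows([
  [[0,0,0,0.04,0,0,0.5],[0,-1,0,0.04,0,0,0.5],[0,-1,0,0.01,0,0,0.5],[0,-1,0,0,0,0,0.5],[0,-1,0,0,0,0,0.5],[0,-1,0,0,0,0,0.5],[0,-1,0,0,0,0,0.5],[0,-1,0,0,0,0,0.5],[0,-1,0,0,0,0,0.5],[0,-1,0,0,0,0,0.5],[0,-1,0,0,0,0,0.5],[0,-1,0,0,0,0,0.5]],
])

```text
clock: 108.62
tool_pos: [0.5681, 0.219, 0.264]
orientation: [-0.117, 0.699, 0.696, 0.117]
wrist_force: [-1.0, -0.3, -0.6]
gripper_width: 0.044
finger_force: 0.0
```

send_rows([
  [[0,-1,0,0,0,0,0.5],[0,-1,0,0,0,0,0.5],[0,-1,0,0,0,0,0.5],[0,-0.2,0,0,-0.02,0,0.5],[0,0,0,-0.01,-0.03,0,0.5],[0,0,0,-0.01,-0.03,0,0.5],[0,0,0,-0.01,-0.03,0,0.5],[0,0,0,-0.01,-0.03,0,0.5],[0,0,0,-0.01,-0.03,0,0.5],[0,0,0,0,0,0,0.5]],
])

```text
clock: 109.88
tool_pos: [0.397, 0.1696, 0.2647]
orientation: [-0.0, 0.708, 0.706, 0.0]
wrist_force: [-0.0, 0.6, 0.5]
gripper_width: 0.0443
finger_force: 0.0
```

```bash
python3 - <<'E'
from h import *
w=snap('wrist','w26'); t=snap('top','t26'); s=snap('scene','s26'); jig()
r=proj(w,[[.564,.2825,.1]])[0]; print('pot px',r); x,y=map(int,r); roi=(x-50,max(0,y-75),min(640,x+70),y+50)
for n,f in dict(yellow=(24,36,150,100),blue=FC['blue'],red=(170,8,150,60),orange=(10,20,225,90)).items():
    m=mask(w,*f,roi)
    try: print(n,cv2.boundingRect(big(m)),cv2.contourArea(big(m)))
    except Exception as e: print(n,'none')
# leaf bar closed: red handle in top view vs first picture
t0=cv2.imread('pics/top0.png')[:,:,::-1].copy()
d=cv2.absdiff(t0,t['image']).max(2); d=(d>60).astype(np.uint8)
n,l,stt,ce=cv2.connectedComponentsWithStats(d)
print([(stt[i][:5].tolist()) for i in range(1,n) if stt[i][4]>15])
m0=mask({'image':t0},172,8,180,90,(295,150,335,190)); m1=mask(t,172,8,180,90,(295,150,335,190)); print('bar',cv2.boundingRect(big(m0)),cv2.boundingRect(big(m1)))
print('drilled px in tray',cv2.boundingRect(big(mask(t,8,26,120,60,(385,215,428,275)))))
a=t['image'][150:290,150:450,::-1]; b=w['image'][20:320,120:560,::-1]
cv2.imwrite('pics/fin.png',np.vstack([cv2.resize(a,(640,299)),cv2.resize(b,(640,300))[:300]])[:600])
E
```

```text
jig XY,z -0.1836 0.1404 0.2636 F [-0.  -0.  -0.8] w 0.0438 ff 0.0 z axis [-0.001  0.    -1.   ] t 110.025
pot px [477.21653691  93.86116867]
yellow (500, 51, 21, 25) 186.0
blue (501, 28, 21, 28) 165.5
red (455, 36, 49, 56) 869.0
orange (488, 37, 55, 55) 471.5
[[303, 159, 17, 10, 58], [359, 160, 19, 41, 579], [293, 173, 8, 8, 29], [306, 178, 19, 9, 60], [268, 180, 38, 14, 135], [157, 191, 34, 19, 290], [183, 205, 5, 5, 17], [101, 210, 159, 190, 15194], [395, 223, 21, 43, 667], [334, 233, 10, 24, 96], [242, 254, 11, 18, 101], [263, 255, 7, 31, 98], [300, 254, 3, 31, 92], [325, 258, 11, 30, 95], [165, 262, 26, 12, 92], [242, 301, 277, 83, 9481], [499, 358, 128, 42, 3225], [230, 361, 8, 13, 48], [630, 372, 10, 18, 156], [238, 377, 73, 23, 1168], [312, 387, 5, 13, 41], [629, 393, 4, 7, 22]]
bar (302, 158, 24, 25) (304, 162, 23, 24)
drilled px in tray (396, 224, 19, 42)
```

View pics/fin.png

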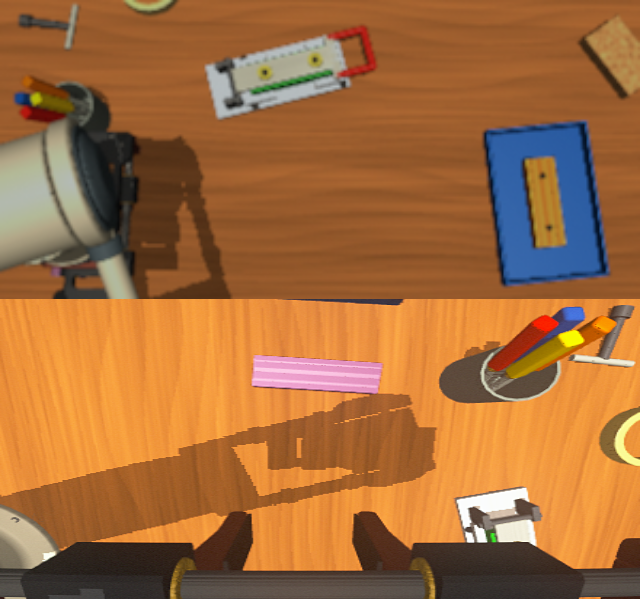

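The final picture shows the drilled block flat in the tray, the green block under the leaf, and four handles up in the pot. One last check that the bar position means angle 0.

```bash
python3 - <<'E'
from h import *
t=snap('top'); s=snap('scene'); 
for n,v,roi in(('top',t,(295,150,335,190)),('scene',s,(275,180,330,240))):
    m=mask(v,172,8,180,90,roi); c=big(m); print(n,'bbox',cv2.boundingRect(c))
    for f in(0,.05,.1,.2):
        P=H-.19*np.cos(f)*Y+[0,0,.19*np.sin(f)]; d=-np.cos(f)*Y+[0,0,np.sin(f)]
        Q=np.vstack([proj(v,[P+a*.03*X+.005*d*b]) for a in(1,-1) for b in(1,-6)]); print(f,Q.min(0).round(1),Q.max(0).round(1))
E
```

```text
top bbox (304, 162, 23, 24)
0 [309.3 162. ] [326.1 184.2]
0.05 [309.3 161.1] [326.2 183.6]
0.1 [309.1 160.3] [326.1 183. ]
0.2 [308.4 158.6] [325.5 182. ]
scene bbox (283, 200, 22, 19)
0 [282.7 200.6] [301.5 216.9]
0.05 [282.5 198.8] [301.4 215.5]
0.1 [282.5 197.1] [301.4 214.1]
0.2 [282.7 193.8] [301.8 211.5]
```

The handle matches angle 0 in both views (top row 162, scene row 200). Handing in.

```bash
python3 -c "
from rig import bot
print(bot.job_done())"
```

```text
the job is handed in; nothing more can be done
None
```

The job is handed in, with no verdict returned: the drilled block lies flat in the blue tray, the green block is seated in the jig with the leaf fully closed over it, and all four files stand blade down in the pot.

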